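# Load the assembly fixture: bar into the V cradle, keyed jaws into the nest plate

## Robot

A 6-joint arm with a two-finger parallel gripper is mounted at the origin on the work surface; the furniture and walls round the work are solid. World frame = base frame: x ahead of the robot, y to its left, z up, the work surface at z = 0. Lengths are in m, angles in rad, forces in N, time in s.
With the tool pointing down it reaches from about 0.375 to 0.9 m from the base axis. Payload 3.1 kg.
Tool frame: the origin (TCP) lies at the very end of the fingers, on their centre line; the grasp point (between the pads) lies 19 mm behind it; z points along the fingers, y is the line along which they close (so a half turn about z gives the same grasp; the last joint's range is limited). The gripper opens to 87 mm and grips with 3 to 60 N. Pads are 19 mm wide; open, the fingers measure 117 mm over their backs; the gripper's body (75 mm by 190 mm) begins 51 mm behind the grasp point.
Start: joints at [0.993, 0.527, 1.433, -0, 1.181, -0.178], TCP at [0.243, 0.576, 0.223] pointing down, gripper open.
Joint ranges: [-3.08, 3.08], [-0.75, 2.2], [0.22, 2.44], [-1.43, 4.57], [0, 2.65], [-2.85, 2.85]. Speed limits (rad/s): [2.79, 2.79, 3.14, 3.14, 3.14, 3.14].

## Interface

Orientations are given as a unit quaternion [x, y, z, w].
In Python, from rig import robot gives the robot as it stands. The module is installed in compiled form; this text tells all that it offers.
- The arm moves only by the tool servo_tool, never from a script. Its argument "rows" is one flat list of numbers, 5 for each row, row after row: the closure, from -1 (fully open) to 1 (shut), so that 0 is half open, then the shift along the tool's x, y, z in m, then the turn about the tool's z in degrees. A call has 1 to 5 rows; each row shifts and turns the commanded pose from where the row before left it, along the tool's axes as they then stand; what a row does not reach is not made up. A row lasts 1/12 s, in which the tool goes at most 41.7 mm and 7.16 degrees, less where a joint would pass 70% of its speed; a pose out of reach is approached as far as the arm can. A call with a gripper value outside its range is refused whole. The fingers move at their own pace and stop on an object; "newtons" is the grip in N (left out, the last holds). Time passes only in rows, so rows that do not move let the fingers close. It gives the time, the measured TCP pose, the force, the opening and the grip force at its end, in the units of the state.
- robot.get_obs(): the state, without advancing time (a new reading comes with each control period).
- robot.camera(name): name is "scene" or "top" or "wrist"; returns a dict with "pixels" (480x640x3 uint8, red, green, blue), "intrinsics" (3x3 intrinsics, pixels), "rvec" (rotation vector, rad) and "tvec" (3), from world to camera coordinates, as OpenCV has them; the wrist camera has in their place "mount" (4x4, takes a point from camera to tool coordinates, whose origin is the TCP and whose axes are the flange's). Camera axes: x right, y down, z forward; pixel columns grow to the right and rows downward; lengths in m; the calibration is good to about 2 mm. A picture is of the moment at which its call begins: read the wrist's pose just before it. There is no depth.
- robot.hand_in(): hands the job in; it is judged then, once.
Trained networks look in a picture, given as the dict that the camera call returned (one of the last four; its "shot" number tells which), for a name from the list of things; names that differ only in an ending like _2 or _b are one class to them, and where a whole thing is asked for, a point or a joint stands for the part that bears it (a point fixed in the world has none). Each returns a list of dicts, best first, with "score" (0 to 1); they miss things now and then, are a little off and sometimes report something else, mostly with a low value. They report only what shows in the picture. A call takes as long as a camera call. They do not tell look-alikes from the thing itself.
- robot.spot_in(picture, query): "at" ([x, y, z] in m, in world coordinates, good to about 4 mm: the middle of the surface that is visible of it).
- robot.outline_of(picture, query): "region" (480x640 bool, what is visible of it).
- robot.place_of(picture, query): "at" ([x, y, z] in m, in world coordinates, good to about 4 mm: a listed point, or the origin of a listed thing).
The state is a dict: "time": time; "q": joint angles; "joint_velocities": joint speeds; "joint_torque": joint torques, N m; "position": TCP position; "tool_rot": TCP orientation; "ft_force": force on the tool from outside, world axes, zero at the start; "moment": the same for the moment, N m; "grip_width": finger opening in m; "grip_force": force on a finger pad.
Only numpy, scipy, OpenCV 4.12 (cv2) and the standard library are available. Lean on these libraries where they do the work, as an engineer would, in place of code of your own. Each camera call takes 0.05 s, during which the arm holds its last target. There are 200 camera calls.

## Task

Load the assembly fixture. Swing the keeper of the V cradle fully clear, lay the steel bar in the V and push it home against the stop plate so that it rests on both flanks, then swing the keeper closed over it again; and put every keyed jaw block on the bench into a pocket of the nest plate (any pocket), shuffling it until it drops fully home with its foot flush with the plate. Let go of everything and leave the other tools and parts where they are.

Things in the scene. Friction and masses are not known exactly. Their poses are not given: they have to be found in the camera images.
- jaw_1_mid (a point): centre of a keyed jaw block of dark steel (70 x 44 x 50 mm, 0.13 to 0.25 kg; shape under jaw), 25 mm above its underside; +x points to its key tab, z up. Grasp it by the upright boss, across the boss's 24 mm width (y). Starts standing on its foot, +x within 0.8 rad of world +x. May be absent: 3 or 4 of the four blocks are there.
- jaw_2_mid (a point): centre of a keyed jaw block of dark steel (70 x 44 x 50 mm, 0.13 to 0.25 kg; shape under jaw), 25 mm above its underside; +x points to its key tab, z up. Grasp it by the upright boss, across the boss's 24 mm width (y). Starts standing on its foot, +x within 0.8 rad of world +x. May be absent: 3 or 4 of the four blocks are there.
- jaw_3_mid (a point): centre of a keyed jaw block of dark steel (70 x 44 x 50 mm, 0.13 to 0.25 kg; shape under jaw), 25 mm above its underside; +x points to its key tab, z up. Grasp it by the upright boss, across the boss's 24 mm width (y). Starts standing on its foot, +x within 0.8 rad of world +x. May be absent: 3 or 4 of the four blocks are there.
- jaw_4_mid (a point): centre of a keyed jaw block of dark steel (70 x 44 x 50 mm, 0.13 to 0.25 kg; shape under jaw), 25 mm above its underside; +x points to its key tab, z up. Grasp it by the upright boss, across the boss's 24 mm width (y). Starts standing on its foot, +x within 0.8 rad of world +x. May be absent: 3 or 4 of the four blocks are there.
- jaw_1: the same jaw block, origin on its underside. Foot 14 mm thick, x -35 to +25 mm, 44 mm wide; a key tab 16 mm wide in the middle of one end goes on to x = +35 mm. On the foot stands the grip boss, 44 mm long (x -22 to +22), 24 mm wide (y), from 14 to 50 mm above the underside.
- jaw_2: the same jaw block, origin on its underside. Foot 14 mm thick, x -35 to +25 mm, 44 mm wide; a key tab 16 mm wide in the middle of one end goes on to x = +35 mm. On the foot stands the grip boss, 44 mm long (x -22 to +22), 24 mm wide (y), from 14 to 50 mm above the underside.
- jaw_3: the same jaw block, origin on its underside. Foot 14 mm thick, x -35 to +25 mm, 44 mm wide; a key tab 16 mm wide in the middle of one end goes on to x = +35 mm. On the foot stands the grip boss, 44 mm long (x -22 to +22), 24 mm wide (y), from 14 to 50 mm above the underside.
- jaw_4: the same jaw block, origin on its underside. Foot 14 mm thick, x -35 to +25 mm, 44 mm wide; a key tab 16 mm wide in the middle of one end goes on to x = +35 mm. On the foot stands the grip boss, 44 mm long (x -22 to +22), 24 mm wide (y), from 14 to 50 mm above the underside.
- pocket_1 (a point): pocket of the aluminium nest plate (see plate). This point is where the CENTRE point of a jaw block lies when the block is home in this pocket: 25 mm above the pocket floor, 11 mm above the plate's top; +x points towards the key slot, z up. A block that is home has the top of its foot flush with the plate; one riding on the rim stands up to 14 mm higher.
- pocket_2 (a point): pocket of the aluminium nest plate (see plate). This point is where the CENTRE point of a jaw block lies when the block is home in this pocket: 25 mm above the pocket floor, 11 mm above the plate's top; +x points towards the key slot, z up. A block that is home has the top of its foot flush with the plate; one riding on the rim stands up to 14 mm higher.
- pocket_3 (a point): pocket of the aluminium nest plate (see plate). This point is where the CENTRE point of a jaw block lies when the block is home in this pocket: 25 mm above the pocket floor, 11 mm above the plate's top; +x points towards the key slot, z up. A block that is home has the top of its foot flush with the plate; one riding on the rim stands up to 14 mm higher.
- pocket_4 (a point): pocket of the aluminium nest plate (see plate). This point is where the CENTRE point of a jaw block lies when the block is home in this pocket: 25 mm above the pocket floor, 11 mm above the plate's top; +x points towards the key slot, z up. A block that is home has the top of its foot flush with the plate; one riding on the rim stands up to 14 mm higher.
- plate: nest plate, fixed: aluminium on a dark steel floor, 100 (x) by 278 (y) by 22 mm high; origin under its centre. Four alike open pockets at 68 mm pitch along y, 14 mm deep (floor 8 mm above the bench), in the outline of the jaw foot with 1.5 mm to spare all round: 63 x 47 mm, with a key slot 19 mm wide at the +x end. No chamfer at the mouth.
- bar_mid (a point): centre of the octagonal steel bar: 36 mm across flats, 130 mm long along its x (120 mm octagon, and a 22 mm round nose 5 mm long at each end; both ends alike), 0.25 to 0.49 kg. It lies on one flat; grasp it across the two upright flats at its sides (36 mm). This point is 18 mm above its underside.
- bar: the same steel bar; origin at the centre of its underside, x along the bar. Sliding it along the V takes 3 to 8 N.
- cradle_seat (a point): where the bar's centre lies when the bar, two flats upright, rests by its lower slanting flats on both flanks of the V with its nose against the stop: 40 mm above the bench. x runs along the V towards the stop, whose face is at x = +65 mm; z up.
- cradle: V cradle, fixed: dark base 160 x 100 x 10 mm, two steel 90-degree V-blocks (each 20 mm long, centred at x = -30 and +30 mm, tops 34 mm above the bench, 75 mm wide, 40 mm free between them) and an upright stop plate (56 mm wide, top 56 mm above the bench) at the +x end; the other end is open. Origin under the middle of the V, x towards the stop.
- keeper (a joint): swing keeper of the cradle, a flat dark arm on an upright post, rad. 0 = closed, across the V above the bar's open end; 1.6 = fully open, pointing along -x of cradle_seat. Grows anticlockwise from above. Light friction (0.7 N at the peg); stays where left. Arm 20 mm wide, 61.5 to 69.5 mm above the bench. Starts at 0 to 0.25.
- keeper_peg (a point): middle of the black upright peg at the free end of the keeper arm, to turn it by: 16 mm diameter, 28 mm tall, from 69.5 to 97.5 mm above the bench, 62 mm from the keeper's axis. Moves with the keeper.
- keeper_pivot (a point): a point on the keeper's upright axis, at the peg's mid height; at x = -52, y = -38 mm in cradle_seat's axes
- hex_key: bystander, not to be disturbed: grey hex key, 98 mm long, lying on the right; origin on its underside
- clip_1: bystander, not to be disturbed: small black snap clip, 55 mm long, at the right; origin on its underside
- bracket_3: bystander, not to be disturbed: black clip bracket, 124 mm long, at the left; origin on its underside
Not all that is in view belongs to the job. Of the things that look like the bar, the larger one is meant.

How it is judged:
On the way, in this order (a step that is already met when the one before it is completed fails the run):
1. the keeper is swung clear of the V (1.2 rad or more) (value of joint keeper above 1.2 rad), for 0.2 s.
2. the bar rests on both flanks against the stop, the keeper still clear (x of bar_mid in the frame of cradle_seat between -0.0025 and 0.0025 m and y of bar_mid in the frame of cradle_seat between -0.0025 and 0.0025 m and z of bar_mid in the frame of cradle_seat below 0.0025 m and angle between the x axis of bar_mid and the x axis of cradle_seat, either way round below 0.05 rad and value of joint keeper above 0.8 rad), for 0.2 s.
3. the keeper is closed over the bar (value of joint keeper below 0.2 rad and z of bar_mid in the frame of cradle_seat below 0.004 m), for 0.2 s.
At the end, for the whole second after the job is handed in: The bar's centre is within 2.5 mm of the cradle seat along each axis and its length within 0.05 rad of the V; the keeper reads under 0.2 rad; every jaw block present is in a pocket (centre within 3.5 mm sideways and under 2.5 mm too high, upright within 0.06 rad); all at rest and let go (x of bar_mid in the frame of cradle_seat between -0.0025 and 0.0025 m and y of bar_mid in the frame of cradle_seat between -0.0025 and 0.0025 m and z of bar_mid in the frame of cradle_seat below 0.0025 m and angle between the x axis of bar_mid and the x axis of cradle_seat, either way round below 0.05 rad and linear speed of each of bar, jaw_1, jaw_2, jaw_3, jaw_4 below 0.02 m/s and value of joint keeper below 0.2 rad and ((horizontal distance between jaw_1_mid and pocket_1 below 0.0035 m and z of jaw_1_mid in the frame of pocket_1 below 0.0025 m) or (horizontal distance between jaw_1_mid and pocket_2 below 0.0035 m and z of jaw_1_mid in the frame of pocket_2 below 0.0025 m) or (horizontal distance between jaw_1_mid and pocket_3 below 0.0035 m and z of jaw_1_mid in the frame of pocket_3 below 0.0025 m) or (horizontal distance between jaw_1_mid and pocket_4 below 0.0035 m and z of jaw_1_mid in the frame of pocket_4 below 0.0025 m)) and angle between each of jaw_1_mid, jaw_2_mid, jaw_3_mid, jaw_4_mid's own z axis and vertical below 0.06 rad and ((horizontal distance between jaw_2_mid and pocket_1 below 0.0035 m and z of jaw_2_mid in the frame of pocket_1 below 0.0025 m) or (horizontal distance between jaw_2_mid and pocket_2 below 0.0035 m and z of jaw_2_mid in the frame of pocket_2 below 0.0025 m) or (horizontal distance between jaw_2_mid and pocket_3 below 0.0035 m and z of jaw_2_mid in the frame of pocket_3 below 0.0025 m) or (horizontal distance between jaw_2_mid and pocket_4 below 0.0035 m and z of jaw_2_mid in the frame of pocket_4 below 0.0025 m)) and ((horizontal distance between jaw_3_mid and pocket_1 below 0.0035 m and z of jaw_3_mid in the frame of pocket_1 below 0.0025 m) or (horizontal distance between jaw_3_mid and pocket_2 below 0.0035 m and z of jaw_3_mid in the frame of pocket_2 below 0.0025 m) or (horizontal distance between jaw_3_mid and pocket_3 below 0.0035 m and z of jaw_3_mid in the frame of pocket_3 below 0.0025 m) or (horizontal distance between jaw_3_mid and pocket_4 below 0.0035 m and z of jaw_3_mid in the frame of pocket_4 below 0.0025 m)) and ((horizontal distance between jaw_4_mid and pocket_1 below 0.0035 m and z of jaw_4_mid in the frame of pocket_1 below 0.0025 m) or (horizontal distance between jaw_4_mid and pocket_2 below 0.0035 m and z of jaw_4_mid in the frame of pocket_2 below 0.0025 m) or (horizontal distance between jaw_4_mid and pocket_3 below 0.0035 m and z of jaw_4_mid in the frame of pocket_3 below 0.0025 m) or (horizontal distance between jaw_4_mid and pocket_4 below 0.0035 m and z of jaw_4_mid in the frame of pocket_4 below 0.0025 m))); the robot touches nothing.
It fails at once if bystander hex_key moved more than 50 mm (distance of hex_key from where it was at the start of the episode above 0.05 m).
It fails at once if bystander clip_1 moved more than 50 mm (distance of clip_1 from where it was at the start of the episode above 0.05 m).
It fails at once if bystander bracket_3 moved more than 50 mm (distance of bracket_3 from where it was at the start of the episode above 0.05 m).
Of jaw_1, jaw_2, jaw_3, jaw_4 only 3 to 4 are there at a start; the rules pass over those that are not, and their reading is None.
At some moment in a run one of jaw_1, jaw_2, jaw_3, jaw_4 may be knocked a few centimetres aside while the robot is not near it.
Once in a run the grip may slacken for a moment while it holds something.
It also fails if it takes over 208 s, if anything falls off the work surface, if the arm or the gripper's body presses on something with over 40 N, if the wrist force passes 120 N, or if a joint passes its speed limit or range.

## Working session

There is one attempt and no reset: what is moved stays moved. The work goes in short steps, Python scripts to look and compute and a tool call to move; the robot and the scene stay as the last step left them, time stands still between calls to the robot, and variables do not carry over. Pictures are saved under pics/ and viewed, at most 16 in all, crops included, and the job is handed in when it is done.

Besides the shell and the picture viewer there is one more tool, called after "Emit:" as name(argument=value, ...) on one line, values as JSON. servo_tool: Moves the arm, as the interface text tells. Its arguments: {"type":"object","properties":{"rows":{"type":"array","items":{"type":"number"}},"newtons":{"type":"number"}},"required":["rows"]}

```bash
mkdir -p pics; cat > h.py <<'E'
import numpy as np, cv2
from rig import robot
from scipy.spatial.transform import Rotation as R
def save(p,n,crop=None,s=1):
    im=p["pixels"][:,:,::-1]
    if crop: im=im[crop[1]:crop[3],crop[0]:crop[2]]
    cv2.imwrite("pics/"+n,cv2.resize(np.ascontiguousarray(im),None,fx=s,fy=s,interpolation=cv2.INTER_CUBIC))
def cam(p,o=None):
    K=np.array(p["intrinsics"])
    if "mount" in p:
        M=np.array(p["mount"]);T=np.eye(4);T[:3,:3]=R.from_quat(o["tool_rot"]).as_matrix();T[:3,3]=o["position"]
        W=T@M; return K,W[:3,:3].T,-W[:3,:3].T@W[:3,3]
    return K,cv2.Rodrigues(np.array(p["rvec"],float))[0],np.array(p["tvec"],float).ravel()
def proj(p,X,o=None):
    K,r,t=cam(p,o);c=np.atleast_2d(X)@r.T+t;u=c@K.T;return u[:,:2]/u[:,2:]
def back(p,uv,z,o=None):
    K,r,t=cam(p,o);d=np.c_[np.atleast_2d(uv),np.ones(len(np.atleast_2d(uv)))]@np.linalg.inv(K).T@r;C=-r.T@t
    return C+d*((z-C[2])/d[:,2:])
E
python3 - <<'E'
from h import *
o=robot.get_obs();print(o)
for n in ("top","scene"):
    p=robot.camera(n);save(p,n+"0.png")
    for q in ("jaw_1","jaw_1_mid","pocket_1","plate","bar_mid","bar","cradle_seat","keeper_peg","keeper_pivot","hex_key","clip_1","bracket_3"):
        print(n,q,[(np.round(d["at"],4).tolist(),round(d["score"],2),proj(p,d["at"]).round().tolist()) for d in robot.place_of(p,q)])
E
```

```text
{'time': 0.0, 'q': array([ 9.92500100e-01,  5.28443398e-01,  1.43390049e+00,  6.39710841e-07,
        1.18139818e+00, -1.78502546e-01]), 'joint_velocities': array([-0.00101233, -0.0007214 ,  0.0022088 , -0.00016219,  0.00071482,
       -0.00035474]), 'joint_torque': array([-6.28176508e-05, -4.40054119e+01, -1.76591939e+01,  6.32535364e-02,
        5.83494070e-02, -1.85092749e-04]), 'position': array([0.24283517, 0.57510122, 0.2215862 ]), 'tool_rot': array([ 1.98568231e-01,  9.80086477e-01, -9.98571089e-04, -3.97308167e-04]), 'ft_force': array([-0.59169872, -0.22289637, -0.42012476]), 'moment': array([ 0.02861032,  0.00158268, -0.02540982]), 'grip_force': 0.0, 'grip_width': 0.08708523651253586}
top jaw_1 [([0.4315, -0.1946, -0.0009], 0.97, [[397.0, 263.0]]), ([0.441, -0.3107, 0.0022], 0.96, [[445.0, 259.0]]), ([0.4254, 0.1756, -0.0021], 0.74, [[247.0, 266.0]]), ([0.4219, 0.3424, 0.0015], 0.66, [[179.0, 268.0]]), ([0.4269, -0.1967, 0.0246], 0.15, [[400.0, 264.0]])]
top jaw_1_mid [([0.4261, 0.1766, 0.0241], 0.62, [[244.0, 265.0]])]
top pocket_1 [([0.5421, 0.1816, 0.0308], 0.96, [[243.0,
[... 2190 characters left out ...]
 0.0388], 0.94, [[423.0, 267.0]]), ([0.4223, 0.3407, -0.0014], 0.72, [[211.0, 231.0]]), ([0.5646, -0.3727, 0.0006], 0.68, [[507.0, 310.0]]), ([0.5492, -0.1801, -0.0049], 0.31, [[420.0, 282.0]]), ([0.5432, 0.1516, 0.0003], 0.25, [[299.0, 232.0]])]
scene keeper_peg [([0.5219, -0.2399, 0.086], 0.56, [[447.0, 267.0]])]
scene keeper_pivot [([0.5844, -0.2345, 0.0853], 0.56, [[456.0, 251.0]])]
scene hex_key [([0.4424, -0.3973, -0.0046], 0.56, [[502.0, 355.0]]), ([0.4271, -0.1934, -0.0009], 0.39, [[402.0, 316.0]])]
scene clip_1 [([0.5697, -0.372, 0.0001], 0.57, [[507.0, 308.0]]), ([0.5835, -0.2335, 0.084], 0.43, [[455.0, 252.0]])]
scene bracket_3 [([0.5434, 0.3848, -0.0009], 0.61, [[230.0, 204.0]])]
```

```bash
python3 - <<'E'
from h import *
p=robot.camera("top");save(p,"top1.png",(150,170,500,330),2.28)
E
```

```text
(no output)
```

View pics/top1.png

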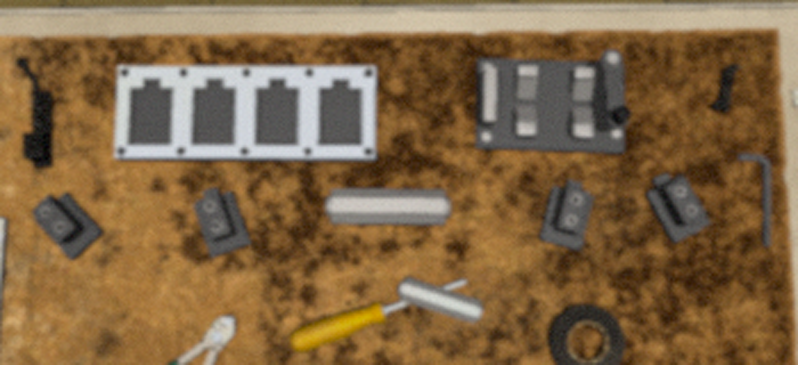

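View pics/scene0.png

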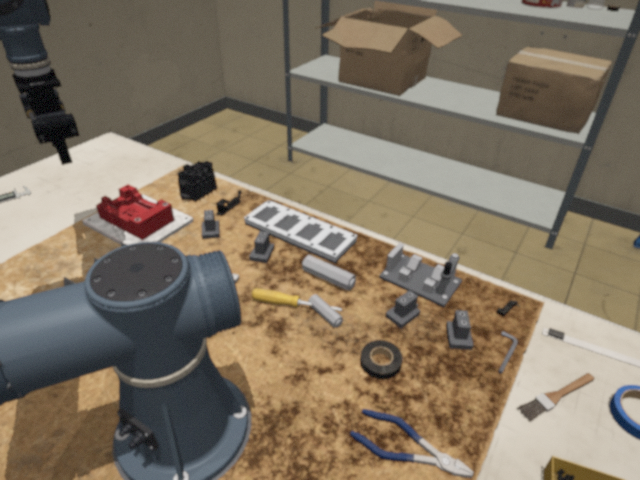

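Candidates for the bar in the top image: the large octagonal bar at (320,260) and a small look-alike at (342,302). I take the larger one at (320,260). There are four jaws, at (397,263), (445,259), (247,266) and (179,268). The cradle is at (392,215) with its stop towards +y, and the plate is at (257,220). I'll go over the cradle for a close look.

Emit:
servo_tool(rows=[-1,-0.0287,-0.0293,-0.002,0,-1,-0.0287,-0.0293,-0.002,0,-1,-0.0287,-0.0293,-0.002,0,-1,-0.0287,-0.0293,-0.002,0,-1,-0.0287,-0.0293,-0.002,0])

```text
time: 1.77
position: [0.3186, 0.3833, 0.2327]
tool_rot: [0.198, 0.98, 0.0, 0.0]
ft_force: [1.2, 1.0, 0.4]
grip_width: 0.0871
grip_force: 0.0
```

Emit:
servo_tool(rows=[-1,-0.0287,-0.0293,-0.002,0,-1,-0.0287,-0.0293,-0.002,0,-1,-0.0287,-0.0293,-0.002,0,-1,-0.0287,-0.0293,-0.002,0,-1,-0.0287,-0.0293,-0.002,0])

```text
time: 2.18
position: [0.394, 0.1923, 0.243]
tool_rot: [0.198, 0.98, 0.0, 0.0]
ft_force: [1.3, -0.4, 0.1]
grip_width: 0.0872
grip_force: 0.0
```

Emit:
servo_tool(rows=[-1,-0.0287,-0.0293,-0.002,0,-1,-0.0287,-0.0293,-0.002,0,-1,-0.0287,-0.0293,-0.002,0,-1,-0.0287,-0.0293,-0.002,0,-1,-0.0287,-0.0293,-0.002,0])

```text
time: 2.6
position: [0.4692, 0.0012, 0.253]
tool_rot: [0.199, 0.98, 0.0, 0.0]
ft_force: [1.7, 0.3, 0.1]
grip_width: 0.0867
grip_force: 0.0
```

Emit:
servo_tool(rows=[-1,-0.0287,-0.0293,-0.002,0,-1,-0.0287,-0.0293,-0.002,0,-1,-0.0287,-0.0293,-0.002,0,-1,-0.0287,-0.0293,-0.002,0,-1,0,0,0,7.1])

```text
time: 3.02
position: [0.5329, -0.1576, 0.2614]
tool_rot: [0.262, 0.965, -0.002, 0.004]
ft_force: [1.2, -0.4, -0.1]
grip_width: 0.0868
grip_force: 0.0
```

Emit:
servo_tool(rows=[-1,0,0,0,7.1,-1,0,0,0,7.1,-1,0,0,0,7.1,-1,0,0,0,7.1,-1,0,0,0,7.1])

```text
time: 3.43
position: [0.5288, -0.1495, 0.2606]
tool_rot: [0.544, 0.839, -0.0, 0.0]
ft_force: [-0.1, 0.1, 0.3]
grip_width: 0.0868
grip_force: 0.0
```

Emit:
servo_tool(rows=[-1,0,0,0,7.1,-1,0,0,0,7.1,-1,0,0,0,7.1,-1,0,0,0,3,-1,0,0,0,0])

```text
time: 3.85
position: [0.5289, -0.1494, 0.2606]
tool_rot: [0.706, 0.708, 0.0, 0.0]
ft_force: [0.1, 0.4, -0.1]
grip_width: 0.0871
grip_force: 0.0
```

```bash
cat >> h.py <<'E'
def yaw(o): 
    m=R.from_quat(o["tool_rot"]).as_matrix();return np.degrees(np.arctan2(m[1,0],m[0,0]))
def delta(o,tgt,psi=None):
    m=R.from_quat(o["tool_rot"]).as_matrix();d=m.T@(np.array(tgt)-o["position"])
    t=0 if psi is None else -((psi-yaw(o)+180)%360-180)
    print("tool shift mm",(d*1000).round(1),"turn",round(t,1))
def st(o): print("t",round(o["time"],1),"pos",o["position"].round(4),"yaw",round(yaw(o),1),"F",o["ft_force"].round(1),"w",round(o["grip_width"],4),"g",round(o["grip_force"],1),"q6",round(o["q"][5],2))
def look(name,qs,kind="place_of"):
    o=robot.get_obs();p=robot.camera(name);oo=o if name=="wrist" else None
    for q in qs:
        print(q,[(np.round(d["at"],4).tolist(),round(d["score"],2),proj(p,d["at"],oo).round().tolist()) for d in getattr(robot,kind)(p,q)])
    return o,p
E
python3 - <<'E'
from h import *
o,p=look("wrist",["cradle_seat","keeper_peg","keeper_pivot","jaw_1_mid","cradle"]);st(o)
print(np.array(p["mount"]).round(3),p["intrinsics"]);save(p,"w0.png")
E
```

```text
cradle_seat [([0.5487, -0.1799, 0.0406], 0.73, [[339.0, 242.0]])]
keeper_peg [([0.5233, -0.2394, 0.0803], 0.85, [[315.0, 308.0]]), ([0.541, 0.0475, 0.0307], 0.74, [[334.0, 9.0]]), ([0.4453, -0.3947, 0.0017], 0.66, [[259.0, 387.0]])]
keeper_pivot [([0.5844, -0.2326, 0.0845], 0.89, [[375.0, 304.0]])]
jaw_1_mid [([0.5881, -0.233, 0.0834], 0.4, [[379.0, 304.0]]), ([0.4308, -0.0016, 0.0174], 0.3, [[225.0, 68.0]])]
cradle [([0.5521, -0.1832, -0.0027], 0.88, [[340.0, 235.0]])]
t 3.9 pos [ 0.5289 -0.1494  0.2606] yaw 90.1 F [ 0.1  0.4 -0.1] w 0.0871 g 0.0 q6 -0.48
[[-0.001 -0.963 -0.269  0.075]
 [ 1.    -0.001 -0.001  0.001]
 [ 0.    -0.269  0.963 -0.162]
 [ 0.     0.     0.     1.   ]] [[362.71285925   0.         321.0687753 ]
 [  0.         362.71285925 243.44646884]
 [  0.           0.           1.        ]]
```

View pics/w0.png

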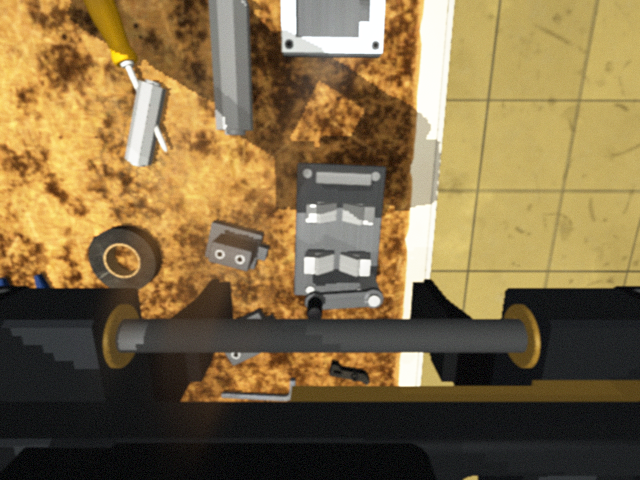

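The wrist view shows the cradle at (340,236), the keeper peg at (315,300) and the pivot at (375,300). The stop is up, towards world +y. Next I'll grip the peg.

Emit:
servo_tool(rows=[0,-0.03,-0.0018,0,0,0,-0.03,-0.0018,0.03,0,0,-0.03,-0.0018,0.03,0,0,0,0,0.03,0,0,0,0,0.03,0])

```text
time: 4.57
position: [0.5241, -0.2405, 0.1408]
tool_rot: [0.707, 0.707, 0.0, 0.001]
ft_force: [0.7, 0.2, -0.5]
grip_width: 0.0612
grip_force: 0.0
```

Emit:
servo_tool(rows=[0,0,0,0.03,0,0,0,0,0.02,0,0,0,0,0.0145,0,0,0,0,0,0,1,0,0,0,0], newtons=8)

```text
time: 4.98
position: [0.5235, -0.238, 0.0765]
tool_rot: [0.706, 0.708, -0.0, -0.001]
ft_force: [0.7, -0.9, 0.4]
grip_width: 0.0418
grip_force: 0.0
```

Emit:
servo_tool(rows=[1,0,0,0,0,1,0,0,0,0,1,0,0,0,0,1,0,0,0,0,1,0,0,0,0])

```text
time: 5.4
position: [0.5222, -0.238, 0.0781]
tool_rot: [0.705, 0.709, -0.001, -0.001]
ft_force: [-5.0, -0.1, 5.8]
grip_width: 0.0158
grip_force: 8.0
```

Emit:
servo_tool(rows=[1,-0.0083,0.0014,0,0,1,-0.008,0.0025,0,0,1,-0.0076,0.0035,0,0,1,-0.007,0.0045,0,0,1,-0.0064,0.0054,0,0])

```text
time: 5.82
position: [0.5357, -0.277, 0.0781]
tool_rot: [0.704, 0.71, -0.005, -0.004]
ft_force: [-16.4, -8.8, 8.3]
grip_width: 0.0156
grip_force: 8.0
```

Emit:
servo_tool(rows=[1,-0.0056,0.0062,0,0,1,-0.0047,0.0069,0,0,1,-0.0037,0.0075,0,0,1,-0.0027,0.0079,0,0,1,-0.0016,0.0082,0,0])

```text
time: 6.23
position: [0.5771, -0.2957, 0.078]
tool_rot: [0.706, 0.708, -0.001, 0.0]
ft_force: [-3.4, -2.6, 2.0]
grip_width: 0.0159
grip_force: 8.0
```

Emit:
servo_tool(rows=[1,0,0,0,0,1,0,0,0,0,0.2,0,0,0,0,0,0,0,0,0,0,0,0,0,0])

```text
time: 6.65
position: [0.5776, -0.2924, 0.077]
tool_rot: [0.706, 0.708, 0.0, -0.001]
ft_force: [0.1, -0.6, -0.6]
grip_width: 0.0282
grip_force: 0.0
```

Emit:
servo_tool(rows=[0,0,0,-0.04,0,0,0,0,-0.04,0,0,0.02,-0.02,-0.03,0,0,0.02,-0.02,0,0,0,0,0,0,0])

```text
time: 7.07
position: [0.5341, -0.2487, 0.1887]
tool_rot: [0.705, 0.709, 0.0, -0.003]
ft_force: [-0.9, 1.7, -0.5]
grip_width: 0.0432
grip_force: 0.0
```

```bash
python3 - <<'E'
from h import *
o,p=look("wrist",["cradle_seat","keeper_peg","keeper_pivot"]);st(o)
o,p=look("top",["cradle_seat","keeper_peg","keeper_pivot","bar_mid"])
o,p=look("scene",["keeper_peg","keeper_pivot","bar_mid"])
E
```

```text
cradle_seat [([0.5477, -0.1805, 0.0396], 0.87, [[338.0, 151.0]])]
keeper_peg [([0.5804, -0.2952, 0.0822], 0.79, [[378.0, 300.0]])]
keeper_pivot [([0.5865, -0.2346, 0.0827], 0.67, [[390.0, 226.0]])]
t 7.1 pos [ 0.5341 -0.2487  0.1887] yaw 90.3 F [-0.9  1.7 -0.5] w 0.0432 g 0.0 q6 -0.63
cradle_seat [([0.544, -0.1817, 0.0417], 0.76, [[393.0, 214.0]])]
keeper_peg []
keeper_pivot []
bar_mid []
keeper_peg [([0.5754, -0.2987, 0.0856], 0.72, [[483.0, 264.0]]), ([0.4252, 0.1772, 0.0005], 0.68, [[262.0, 253.0]]), ([0.5388, 0.1829, 0.0353], 0.63, [[288.0, 218.0]])]
keeper_pivot [([0.5848, -0.235, 0.0844], 0.83, [[456.0, 251.0]]), ([0.4353, -0.0049, -0.0], 0.48, [[328.0, 279.0]])]
bar_mid [([0.3408, -0.0578, 0.0125], 0.91, [[325.0, 310.0]]), ([0.4333, -0.0043, 0.0164], 0.76, [[328.0, 274.0]])]
```

Emit:
servo_tool(rows=[-0.4,0.0315,-0.0163,0,0,-0.4,0.0315,-0.0163,0,0,-0.4,0.0315,-0.0163,0,0,-0.4,0.0315,-0.0163,0,0,-0.4,0.0315,-0.0163,0,0])

```text
time: 8.13
position: [0.455, -0.0954, 0.1872]
tool_rot: [0.706, 0.708, 0.0, 0.0]
ft_force: [-0.6, 0.2, 0.5]
grip_width: 0.0601
grip_force: 0.0
```

Emit:
servo_tool(rows=[-0.4,0.0315,-0.0163,0,0,-0.4,0,0,0,0,-0.4,0,0,0,0])

```text
time: 8.38
position: [0.4384, -0.0636, 0.1874]
tool_rot: [0.705, 0.709, -0.0, -0.0]
ft_force: [1.2, -0.9, -0.2]
grip_width: 0.0611
grip_force: 0.0
```

```bash
python3 - <<'E'
from h import *
o,p=look("wrist",["bar_mid","bar"]);st(o)
K,r,t=cam(p,o)
for d in robot.outline_of(p,"bar"):
    m=d["region"].astype(np.uint8);c=max(cv2.findContours(m,0,2)[0],key=cv2.contourArea)
    b=cv2.minAreaRect(c);bp=cv2.boxPoints(b);w=back(p,bp,0.025,o)
    e=[w[(i+1)%4]-w[i] for i in range(4)];L=max(e,key=lambda v:np.hypot(*v[:2]))
    print(d["score"],b,w.mean(0).round(4),[round(np.hypot(*v[:2]),4) for v in e],np.degrees(np.arctan2(L[1],L[0])))
save(p,"w1.png")
E
```

```text
bar_mid [([0.4335, 0.0005, 0.0171], 0.94, [[315.0, 154.0]]), ([0.3336, -0.061, 0.0093], 0.64, [[211.0, 220.0]])]
bar [([0.4378, -0.0028, 0.0003], 0.94, [[320.0, 158.0]]), ([0.3391, -0.0597, 0.0033], 0.8, [[218.0, 217.0]])]
t 8.4 pos [ 0.4384 -0.0636  0.1874] yaw 90.3 F [ 1.2 -0.9 -0.2] w 0.0611 g 0.0 q6 -0.4
0.92 ((320.92816162109375, 153.96832275390625), (43.27605056762695, 154.11550903320312), 0.5906571745872498) [ 0.4385 -0.0024  0.025 ] [np.float64(0.1304), np.float64(0.0356), np.float64(0.1304), np.float64(0.0398)] -89.39333936235552
0.89 ((215.94256591796875, 215.20779418945312), (29.5505428314209, 94.6378402709961), 15.44631576538086) [ 0.343  -0.0548  0.025 ] [np.float64(0.0891), np.float64(0.0255), np.float64(0.0896), np.float64(0.0273)] -108.40563318949611
```

View pics/w1.png

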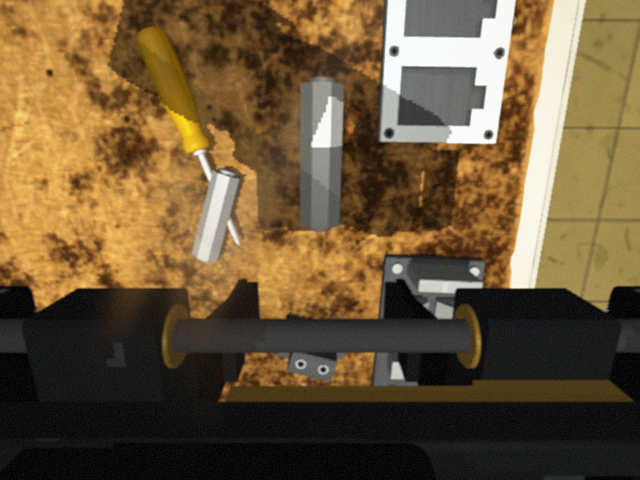

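The bar is at (320,154), 43 px wide against 30 px for the look-alike at (216,215), so it is the larger one. It is aligned to within 0.5°.

Emit:
servo_tool(rows=[-0.4,0.03,0,0.02,0,-0.4,0.0306,0,0.035,0,-0.4,0,0,0.035,0,-0.4,0,0,0.035,0,-0.4,0,0,0.025,0])

```text
time: 9.0
position: [0.4398, -0.0082, 0.0385]
tool_rot: [0.706, 0.708, -0.0, -0.0]
ft_force: [0.1, 0.4, -0.8]
grip_width: 0.0612
grip_force: 0.0
```

Emit:
servo_tool(rows=[-0.4,0,0,0.02,0,-0.4,0,0,0.01,0,-0.4,0,0,0,0,1,0,0,0,0,1,0,0,0,0], newtons=40)

```text
time: 9.42
position: [0.4401, -0.0084, 0.0111]
tool_rot: [0.706, 0.708, 0.0, 0.001]
ft_force: [-0.4, -0.4, -0.2]
grip_width: 0.0537
grip_force: 0.0
```

Emit:
servo_tool(rows=[1,0,0,0,0,1,0,0,0,0,1,0,0,0,0,1,0,0,0,0,1,0,0,0,0])

```text
time: 9.83
position: [0.4387, -0.0077, 0.0116]
tool_rot: [0.706, 0.708, -0.0, -0.0]
ft_force: [-1.2, -1.6, 6.4]
grip_width: 0.0354
grip_force: 39.9
```

Emit:
servo_tool(rows=[1,0,0,-0.01,0,1,0,0,-0.03,0,1,0,0,-0.03,0,1,0,0,-0.03,0,1,0,0,0,0])

```text
time: 10.25
position: [0.4422, -0.0082, 0.1149]
tool_rot: [0.706, 0.708, 0.003, 0.004]
ft_force: [0.5, -1.1, -4.5]
grip_width: 0.0353
grip_force: 39.9
```

```bash
python3 - <<'E'
from h import *
o,p=look("top",["bar_mid"]);o,p=look("wrist",["bar_mid","bar"]);st(o);delta(o,[.548,-.19,.118],89.5)
E
```

```text
bar_mid [([0.3405, -0.0566, 0.0129], 0.6, [[341.0, 300.0]]), ([0.5449, 0.1813, 0.0322], 0.26, [[243.0, 216.0]])]
bar_mid [([0.4332, -0.0025, 0.1186], 0.6, [[305.0, 298.0]])]
bar [([0.3399, -0.0583, 0.0004], 0.73, [[197.0, 301.0]]), ([0.4415, -0.0014, 0.1028], 0.61, [[323.0, 283.0]])]
t 10.3 pos [ 0.44   -0.0078  0.1117] yaw 90.2 F [-0.4 -0.6 -3.7] w 0.0357 g 39.9 q6 -0.28
tool shift mm [-182.6  107.4   -5.8] turn 0.7
```

Emit:
servo_tool(rows=[1,-0.02,0.01,-0.02,0.7,1,-0.0325,0.0195,0,0,1,-0.0325,0.0195,0,0,1,-0.0325,0.0195,0,0,1,-0.0325,0.0195,0,0])

```text
time: 10.92
position: [0.5257, -0.1592, 0.1288]
tool_rot: [0.71, 0.704, -0.001, -0.002]
ft_force: [0.5, 1.1, -3.4]
grip_width: 0.0359
grip_force: 39.9
```

Emit:
servo_tool(rows=[1,-0.0325,0.0195,0,0,1,0,0,0,0,1,0,0,0,0,1,0,0,0,0])

```text
time: 11.25
position: [0.5435, -0.1902, 0.1284]
tool_rot: [0.711, 0.704, -0.001, -0.003]
ft_force: [0.1, 0.2, -3.9]
grip_width: 0.0357
grip_force: 39.9
```

```bash
python3 - <<'E'
from h import *
o,p=look("wrist",["cradle_seat","bar_mid","keeper_peg"]);st(o);delta(o,[.548,-.190,.060],89.5);save(p,"w2.png")
E
```

```text
cradle_seat []
bar_mid [([0.5405, -0.1856, 0.1355], 0.81, [[313.0, 300.0]]), ([0.3382, -0.0621, 0.0073], 0.56, [[33.0, 69.0]])]
keeper_peg []
t 11.2 pos [ 0.5435 -0.1902  0.1284] yaw 89.4 F [ 0.1  0.2 -3.9] w 0.0357 g 39.9 q6 -0.52
tool shift mm [-0.   4.9 68.4] turn -0.1
```

View pics/w2.png

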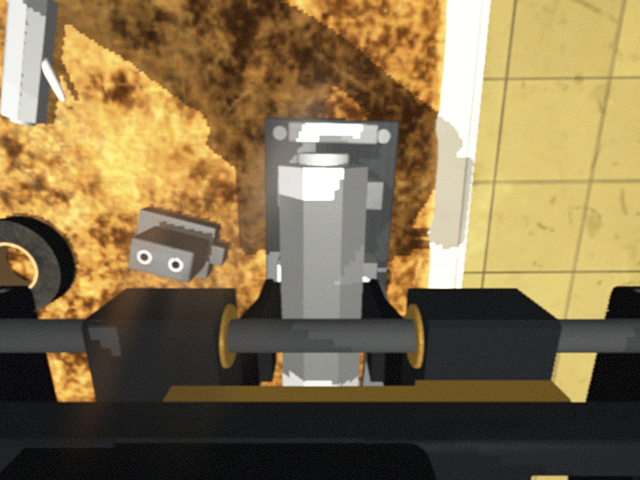

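The bar hangs over the V with its nose at (323,158), just short of the stop at (330,133). It needs 5 mm to the right, then I lower it.

Emit:
servo_tool(rows=[1,0,0.005,0.02,0,1,0,0,0.03,0,1,0,0,0.02,0,1,0,0,0.01,0,1,0,0,0,0])

```text
time: 11.87
position: [0.5485, -0.1894, 0.0486]
tool_rot: [0.71, 0.704, -0.001, -0.003]
ft_force: [-0.7, 1.1, -3.4]
grip_width: 0.0355
grip_force: 39.9
```

Emit:
servo_tool(rows=[1,0,0,0.004,0,1,0,0,0.004,0,1,0,0,0.004,0,1,0,0,0,0,1,0,0,0,0])

```text
time: 12.28
position: [0.5506, -0.1912, 0.0393]
tool_rot: [0.71, 0.704, 0.0, 0.0]
ft_force: [-0.8, 0.2, -4.9]
grip_width: 0.0358
grip_force: 39.9
```

Emit:
servo_tool(rows=[1,0,0,0.002,0,1,0,0,0.002,0,1,0,0,0,0])

```text
time: 12.53
position: [0.5501, -0.1914, 0.036]
tool_rot: [0.71, 0.704, -0.0, 0.0]
ft_force: [-3.5, -0.4, 4.3]
grip_width: 0.0355
grip_force: 40.4
```

Emit:
servo_tool(rows=[1,0,0,0.002,0,1,0,0,0,0,1,0,0,0,0])

```text
time: 12.78
position: [0.5497, -0.1913, 0.0354]
tool_rot: [0.71, 0.704, -0.0, 0.0]
ft_force: [-5.7, 0.4, 13.6]
grip_width: 0.0359
grip_force: 41.4
```

Emit:
servo_tool(rows=[0.05,0,0,0,0,0.05,0,0,0,0,0.05,0,0,0,0,0.05,0,0,0,0,0.05,0.007,-0.001,0,0])

```text
time: 13.2
position: [0.5509, -0.1858, 0.034]
tool_rot: [0.711, 0.704, 0.0, 0.002]
ft_force: [-0.2, 0.1, 0.8]
grip_width: 0.0412
grip_force: 0.1
```

Emit:
servo_tool(rows=[0.05,0,0,0,0,1,0,0,0,0,1,0,0,0,0,1,0,0,0,0,1,0,0,0,0], newtons=15)

```text
time: 13.62
position: [0.5481, -0.1835, 0.0328]
tool_rot: [0.71, 0.704, -0.0, -0.001]
ft_force: [-4.9, 0.9, 4.8]
grip_width: 0.0364
grip_force: 14.9
```

Emit:
servo_tool(rows=[1,0.002,0,0,0,1,0.002,0,0,0,1,0.001,0,0,0,1,0,0,0,0])

```text
time: 13.95
position: [0.5484, -0.1807, 0.0329]
tool_rot: [0.71, 0.705, -0.001, 0.0]
ft_force: [-6.3, -4.3, 4.2]
grip_width: 0.036
grip_force: 14.9
```

Emit:
servo_tool(rows=[1,0.002,0,0,0,1,0.002,0,0,0,1,0,0,0,0])

```text
time: 14.2
position: [0.5485, -0.1779, 0.0329]
tool_rot: [0.709, 0.705, -0.002, 0.001]
ft_force: [-7.2, -8.8, 3.3]
grip_width: 0.0362
grip_force: 14.9
```

Emit:
servo_tool(rows=[1,0.002,0,0,0,1,0.002,0,0,0,1,0,0,0,0])

```text
time: 14.45
position: [0.5487, -0.1771, 0.0329]
tool_rot: [0.709, 0.705, -0.004, 0.003]
ft_force: [-10.8, -18.2, 2.2]
grip_width: 0.0363
grip_force: 14.9
```

Emit:
servo_tool(rows=[0.05,0,0,0,0,0.05,-0.006,0,0,0,0.05,0,0,0,0,0,0,0,0,0,0,0,0,-0.01,0])

```text
time: 14.87
position: [0.5489, -0.1764, 0.0415]
tool_rot: [0.71, 0.704, -0.0, -0.001]
ft_force: [-0.5, -0.5, -0.5]
grip_width: 0.0428
grip_force: 0.0
```

Emit:
servo_tool(rows=[0,0,0,-0.03,0,0,0,0,-0.04,0,0,-0.035,0,-0.04,0,0,-0.035,0,-0.02,0,0,0,0,0,0])

```text
time: 15.28
position: [0.5538, -0.247, 0.1711]
tool_rot: [0.711, 0.703, 0.001, 0.009]
ft_force: [1.0, 0.1, 0.2]
grip_width: 0.0434
grip_force: 0.0
```

```bash
python3 - <<'E'
from h import *
o,p=look("wrist",["cradle_seat","bar_mid","bar","keeper_peg","keeper_pivot"]);st(o);save(p,"w3.png",(200,0,480,300),2)
for d in robot.outline_of(p,"bar"):
    m=d["region"].astype(np.uint8);c=max(cv2.findContours(m,0,2)[0],key=cv2.contourArea)
    b=cv2.minAreaRect(c);print(d["score"],b,back(p,cv2.boxPoints(b),.05,o).round(4).tolist())
E
```

```text
cradle_seat []
bar_mid [([0.544, -0.1789, 0.042], 0.77, [[304.0, 149.0]])]
bar [([0.5462, -0.18, 0.0194], 0.66, [[308.0, 150.0]])]
keeper_peg [([0.5792, -0.2968, 0.08], 0.58, [[353.0, 309.0]])]
keeper_pivot [([0.5838, -0.234, 0.0866], 0.83, [[361.0, 232.0]])]
t 15.3 pos [ 0.5538 -0.247   0.1711] yaw 89.4 F [1.  0.1 0.2] w 0.0434 g 0.0 q6 -0.59
0.97 ((311.1567077636719, 146.02203369140625), (49.31486129760742, 178.1962432861328), 1.0912163257598877) [[0.527, -0.245, 0.05], [0.5345, -0.1155, 0.05], [0.5692, -0.1164, 0.05], [0.5666, -0.2463, 0.05]]
0.75 ((27.5, 23.5), (47.0, 45.0), 90.0) [[0.3462, -0.0796, 0.05], [0.3761, -0.0798, 0.05], [0.3699, -0.1081, 0.05], [0.339, -0.1078, 0.05]]
0.24 ((201.18661499023438, 275.4839172363281), (77.0923080444336, 43.092308044433594), 14.250033378601074) [[0.4201, -0.2884, 0.05], [0.4335, -0.2523, 0.05], [0.4924, -0.2695, 0.05], [0.4808, -0.3069, 0.05]]
```

View pics/w3.png

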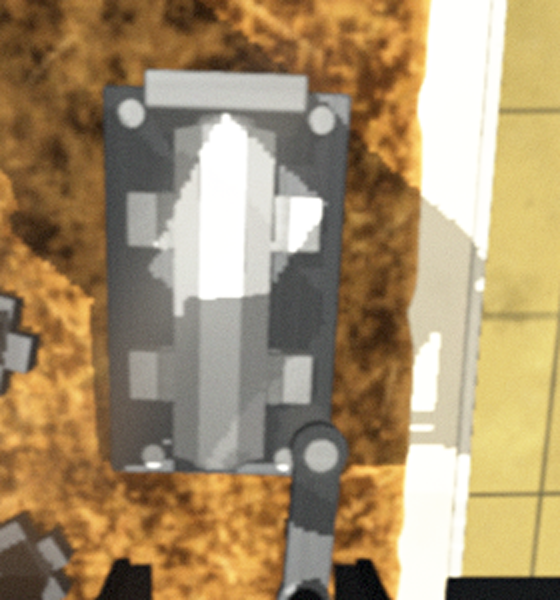

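```bash
python3 - <<'E'
from h import *
o=robot.get_obs();p=robot.camera("wrist");save(p,"w4.png",(270,30,350,90),10)
for v,z in ((53.5,.056),(59,.058),(64,.058)): print(v,z,back(p,[(312,v)],z,o).round(4))
E
```

```text
53.5 0.056 [[ 0.5435 -0.1055  0.056 ]]
59 0.058 [[ 0.5435 -0.1093  0.058 ]]
64 0.058 [[ 0.5435 -0.1123  0.058 ]]
```

View pics/w4.png

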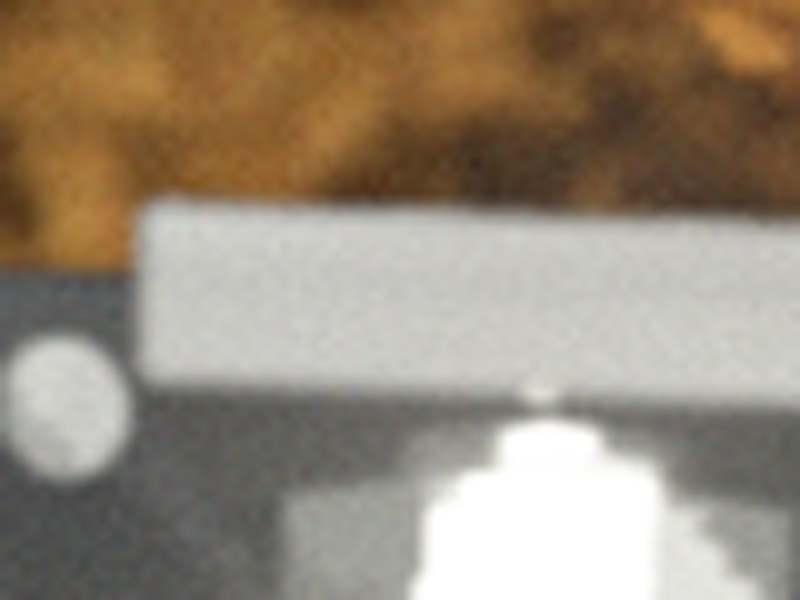

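The bar sits in the V with its nose at (323,72) against the stop face (row 69), and the push force rose sharply there. Now I close the keeper.

```bash
python3 - <<'E'
from h import *
o=robot.get_obs();st(o);delta(o,[.578,-.2945,.077],89.5)
E
```

```text
t 15.7 pos [ 0.5483 -0.238   0.1631] yaw 89.6 F [ 0.6 -0.  -0.4] w 0.0436 g 0.0 q6 -0.59
tool shift mm [-56.4  30.3  85.9] turn 0.1
```

Emit:
servo_tool(rows=[0,-0.028,0.015,0,0,0,-0.028,0.015,0,0,0,0,0,0.03,0,0,0,0,0.03,0,0,0,0,0.02,0])

```text
time: 16.1
position: [0.5774, -0.2948, 0.0811]
tool_rot: [0.71, 0.704, -0.0, -0.002]
ft_force: [-0.3, 1.2, -0.6]
grip_width: 0.0436
grip_force: 0.0
```

Emit:
servo_tool(rows=[0,0,0,0.006,0,0,0,0,0,0,1,0,0,0,0,1,0,0,0,0,1,0,0,0,0], newtons=8)

```text
time: 16.52
position: [0.5796, -0.2963, 0.08]
tool_rot: [0.71, 0.704, 0.0, 0.002]
ft_force: [0.2, -0.5, 0.2]
grip_width: 0.0306
grip_force: 0.0
```

Emit:
servo_tool(rows=[1,0,0,0,0,1,0,0,0,0,1,0,0,0,0])

```text
time: 16.77
position: [0.5789, -0.2961, 0.0792]
tool_rot: [0.71, 0.704, 0.0, 0.001]
ft_force: [-1.2, 0.9, 3.6]
grip_width: 0.0155
grip_force: 8.0
```

Emit:
servo_tool(rows=[1,0.0016,-0.0082,0,0,1,0.0027,-0.0079,0,0,1,0.0037,-0.0075,0,0,1,0.0047,-0.0069,0,0,1,0.0056,-0.0062,0,0])

```text
time: 17.18
position: [0.5413, -0.2772, 0.0787]
tool_rot: [0.71, 0.704, 0.0, 0.001]
ft_force: [2.1, -1.8, 2.5]
grip_width: 0.016
grip_force: 8.0
```

Emit:
servo_tool(rows=[1,0.0064,-0.0054,0,0,1,0.007,-0.0045,0,0,1,0.0076,-0.0035,0,0,1,0.008,-0.0025,0,0,1,0.0083,-0.0014,0,0])

```text
time: 17.6
position: [0.523, -0.2386, 0.0783]
tool_rot: [0.71, 0.704, -0.001, -0.001]
ft_force: [-1.4, -2.3, 5.6]
grip_width: 0.0156
grip_force: 8.0
```

Emit:
servo_tool(rows=[1,0.004,-0.0002,0,0,1,0,0,0,0,1,0,0,0,0,0.2,0,0,0,0,0,0,0,0,0])

```text
time: 18.02
position: [0.5232, -0.2336, 0.0773]
tool_rot: [0.71, 0.704, -0.0, -0.002]
ft_force: [-0.5, 0.4, -0.1]
grip_width: 0.0225
grip_force: 0.0
```

Emit:
servo_tool(rows=[0,0,0,0,0,0,0,0,-0.04,0,0,0,0,-0.04,0,0,-0.02,0,-0.03,0,0,-0.02,0,0,0])

```text
time: 18.43
position: [0.5275, -0.2768, 0.1941]
tool_rot: [0.709, 0.705, 0.001, 0.005]
ft_force: [0.6, 0.1, -0.1]
grip_width: 0.0427
grip_force: 0.0
```

```bash
python3 - <<'E'
from h import *
st(robot.get_obs());robot.camera("top")
o,p=look("wrist",["cradle_seat","bar_mid","keeper_peg","keeper_pivot"]);st(o)
robot.camera("top")
o,p=look("wrist",["cradle_seat","bar_mid","keeper_peg","keeper_pivot","jaw_1_mid"]);st(o);save(p,"w5.png")
E
```

```text
t 18.4 pos [ 0.5275 -0.2768  0.1941] yaw 89.6 F [ 0.6  0.1 -0.1] w 0.0427 g 0.0 q6 -0.66
cradle_seat []
bar_mid [([0.5426, -0.1821, 0.0377], 0.96, [[337.0, 109.0]])]
keeper_peg [([0.5237, -0.2391, 0.0807], 0.58, [[314.0, 186.0]])]
keeper_pivot [([0.5831, -0.2345, 0.0843], 0.61, [[395.0, 180.0]]), ([0.5461, -0.182, 0.0224], 0.25, [[340.0, 111.0]])]
t 18.5 pos [ 0.5269 -0.2812  0.1918] yaw 89.5 F [ 1.1 -3.  -0.1] w 0.0432 g 0.0 q6 -0.67
cradle_seat []
bar_mid [([0.5435, -0.1786, 0.0398], 0.84, [[345.0, 116.0]])]
keeper_peg [([0.5242, -0.2394, 0.0826], 0.83, [[321.0, 199.0]])]
keeper_pivot [([0.5865, -0.234, 0.0812], 0.6, [[406.0, 191.0]]), ([0.52, -0.2421, 0.0818], 0.53, [[316.0, 203.0]])]
jaw_1_mid []
t 18.8 pos [ 0.5234 -0.274   0.1867] yaw 89.5 F [0.8 0.8 0.3] w 0.0434 g 0.0 q6 -0.66
```

View pics/w5.png

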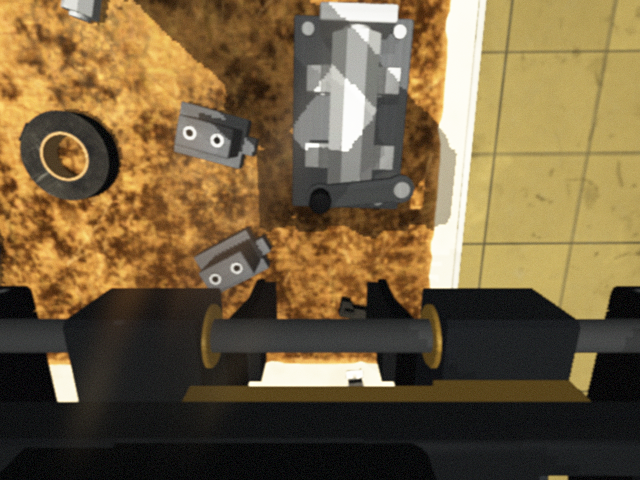

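The keeper lies across the bar's open end, with the peg at (320,203) and the pivot at (402,188), but it still looks about 0.1 rad open. I'll nudge the peg in with closed fingers.

Emit:
servo_tool(rows=[1,0,0,0,0,1,0,0,0.035,0,1,0,0,0.035,0,1,0,0,0.03,0,1,0,0,0.008,0])

```text
time: 19.5
position: [0.5217, -0.2737, 0.0759]
tool_rot: [0.71, 0.704, -0.001, -0.004]
ft_force: [-1.0, 0.7, -0.7]
grip_width: 0.018
grip_force: 0.0
```

Emit:
servo_tool(rows=[1,0.006,0,0,0,1,0.005,0,0,0,1,0.004,0,0,0,1,0.003,0,0,0,1,0,0,0,0])

```text
time: 19.92
position: [0.5253, -0.2574, 0.0819]
tool_rot: [0.71, 0.704, 0.0, 0.001]
ft_force: [0.6, 1.0, -0.4]
grip_width: 0.0006
grip_force: 0.0
```

Emit:
servo_tool(rows=[1,0.003,0,0,0,1,0.002,0,0,0,1,0.001,0,0,0,1,0,0,0,0])

```text
time: 20.25
position: [0.5249, -0.2516, 0.0805]
tool_rot: [0.71, 0.704, 0.0, 0.0]
ft_force: [0.6, -0.5, -0.2]
grip_width: 0.0006
grip_force: 0.1
```

Emit:
servo_tool(rows=[1,-0.02,0,0,0,1,0,0,-0.04,0,1,0,0,-0.04,0,1,0,0,-0.04,0,1,0,0,0,0])

```text
time: 20.67
position: [0.5288, -0.2749, 0.2079]
tool_rot: [0.71, 0.704, 0.001, 0.008]
ft_force: [0.8, -0.8, 0.2]
grip_width: 0.0006
grip_force: 0.0
```

```bash
python3 - <<'E'
from h import *
o,p=look("wrist",["keeper_peg","keeper_pivot","bar_mid"]);st(o)
save(p,"w6.png",(180,60,480,285),2.6)
E
```

```text
keeper_peg [([0.5209, -0.2303, 0.084], 0.71, [[308.0, 181.0]])]
keeper_pivot [([0.5858, -0.2366, 0.0831], 0.6, [[390.0, 188.0]])]
bar_mid [([0.5438, -0.1791, 0.0418], 0.95, [[334.0, 114.0]])]
t 20.7 pos [ 0.5288 -0.2749  0.2079] yaw 89.5 F [ 0.8 -0.8  0.2] w 0.0006 g 0.0 q6 -0.66
```

View pics/w6.png

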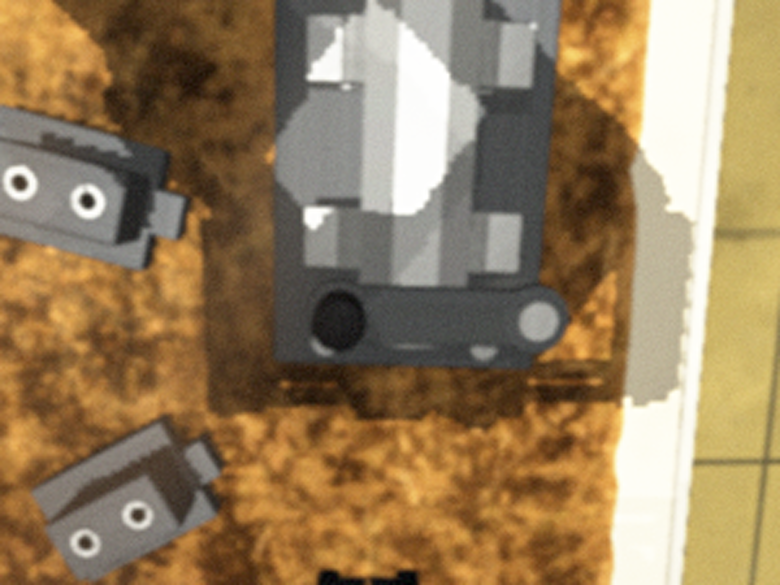

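The keeper is now straight across at crop (340,320)–(540,320), so it is closed. On to the jaws: I turn to yaw 0 and look at the two on the right.

Emit:
servo_tool(rows=[-0.3,0,0,0,7.1,-0.3,0,0,0,7.1,-0.3,0,0,0,7.1,-0.3,0,0,0,7.1,-0.3,0,0,0,7.1])

```text
time: 21.28
position: [0.5232, -0.2706, 0.1977]
tool_rot: [0.892, 0.451, -0.001, -0.002]
ft_force: [-0.4, -0.0, 0.3]
grip_width: 0.0259
grip_force: 0.0
```

Emit:
servo_tool(rows=[-0.3,0,0,0,7.1,-0.3,0,0,0,7.1,-0.3,0,0,0,7.1,-0.3,0,0,0,7.1,-0.3,0,0,0,7.1])

```text
time: 21.7
position: [0.5232, -0.2706, 0.1977]
tool_rot: [0.987, 0.158, -0.002, -0.002]
ft_force: [0.0, -0.4, 0.2]
grip_width: 0.0543
grip_force: 0.0
```

Emit:
servo_tool(rows=[-0.3,0,0,0,7.1,-0.3,0,0,0,7.1,-0.3,0,0,0,4.3,-0.3,-0.035,-0.006,0,0,-0.3,-0.035,-0.006,0,0])

```text
time: 22.12
position: [0.4538, -0.259, 0.1978]
tool_rot: [1.0, 0.001, -0.001, -0.001]
ft_force: [-2.0, -0.8, -0.8]
grip_width: 0.0565
grip_force: 0.0
```

Emit:
servo_tool(rows=[-0.3,-0.035,-0.006,0,0,-0.3,-0.035,-0.006,0,0,-0.3,0,0,0,0,-0.3,0,0,0,0])

```text
time: 22.45
position: [0.382, -0.2459, 0.1987]
tool_rot: [1.0, -0.001, -0.002, -0.002]
ft_force: [1.2, -0.6, 0.6]
grip_width: 0.0563
grip_force: 0.0
```

```bash
cat >> h.py <<'E'
from scipy.optimize import minimize
def box(x0,x1,y0,y1,z0,z1): return np.array([(x,y,z) for x in(x0,x1) for y in(y0,y1) for z in(z0,z1)])/1000
JAW=[box(-35,25,-22,22,0,14),box(25,35,-8,8,0,14),box(-22,22,-12,12,14,50)]
BAR=[box(-65,65,-15,15,0,36)]
def render(p,o,parts,x,y,a,z0=0):
    m=np.zeros((480,640),np.uint8);c,s=np.cos(a),np.sin(a)
    for P in parts:
        W=np.c_[x+c*P[:,0]-s*P[:,1],y+s*P[:,0]+c*P[:,1],P[:,2]+z0]
        cv2.fillConvexPoly(m,cv2.convexHull((proj(p,W,o)*16).round().astype(np.int32)),255,cv2.LINE_AA,4)
    return m/255.
def fitjaw(p,o,region,xy,z0=0):
    r=region.astype(float);best=None
    f=lambda v:1-(lambda m:np.minimum(m,r).sum()/np.maximum(m,r).sum())(render(p,o,JAW,v[0]/100,v[1]/100,v[2]/10,z0))
    for a0 in(-.7,-.35,0,.35,.7):
        s=minimize(f,[xy[0]*100,xy[1]*100,a0*10],method="Nelder-Mead",options=dict(initial_simplex=np.array([[0,0,0],[.8,0,0],[0,.8,0],[0,0,2]])+[xy[0]*100,xy[1]*100,a0*10],maxiter=120))
        if best is None or s.fun<best.fun: best=s
    return best.x[0]/100,best.x[1]/100,np.degrees(best.x[2]/10),1-best.fun
def jaws(name="wrist",z0=0):
    o=robot.get_obs();p=robot.camera(name);oo=o if name=="wrist" else None;st(o)
    for d in robot.outline_of(p,"jaw_1"):
        if d["score"]<.3: continue
        v,u=np.argwhere(d["region"]).mean(0);g=back(p,[(u,v)],.02,oo)[0]
        f=fitjaw(p,oo,d["region"],g,z0);print("jaw sc %.2f px %d,%d  x %.4f y %.4f yaw %.1f iou %.3f"%(d["score"],u,v,*f))
    return o,p
E
python3 - <<'E'
from h import *
o,p=jaws()
look("wrist",["jaw_1"])
E
```

```text
t 22.4 pos [ 0.382  -0.2459  0.1987] yaw -0.1 F [ 1.2 -0.6  0.6] w 0.0563 g 0.0 q6 0.75
jaw sc 0.83 px 267,171  x 0.4307 y -0.1944 yaw -15.8 iou 0.925
jaw sc 0.77 px 391,161  x 0.4391 y -0.3092 yaw 28.4 iou 0.921
jaw_1 [([0.4392, -0.3111, 0.0014], 0.93, [[387.0, 163.0]]), ([0.43, -0.1948, 0.0004], 0.55, [[268.0, 173.0]]), ([0.567, -0.3716, 0.0012], 0.5, [[464.0, 14.0]])]
```

Emit:
servo_tool(rows=[-0.3,0,0,0,5.3,-0.3,0,0,0,5.2,-0.3,0,0,0,5.2,-0.3,0.0166,-0.03,0,0,-0.3,0.0166,-0.03,0,0])

```text
time: 23.07
position: [0.434, -0.1999, 0.2]
tool_rot: [0.99, -0.138, 0.0, 0.0]
ft_force: [1.0, -0.1, 1.0]
grip_width: 0.057
grip_force: 0.0
```

Emit:
servo_tool(rows=[-0.3,0,0,0.035,0,-0.3,0,0,0.035,0,-0.3,0,0,0.035,0,-0.3,0,0,0.01,0,-0.3,0,0,0,0])

```text
time: 23.48
position: [0.432, -0.1975, 0.0819]
tool_rot: [0.991, -0.136, -0.003, -0.002]
ft_force: [-0.4, -0.0, 0.2]
grip_width: 0.0561
grip_force: 0.0
```

```bash
python3 - <<'E'
from h import *
o=robot.get_obs();st(o);delta(o,[.4305,-.1946,.019],-15.8)
robot.camera("top");o=robot.get_obs();st(o);jaws("top");o,p=jaws()
E
```

```text
t 23.5 pos [ 0.432  -0.1975  0.0819] yaw -15.6 F [-0.4 -0.   0.2] w 0.0561 g 0.0 q6 1.18
tool shift mm [-1.9 -2.3 62.9] turn 0.2
t 23.5 pos [ 0.4329 -0.1984  0.0835] yaw -15.6 F [-0.2  0.3  0.7] w 0.0564 g 0.0 q6 1.18
t 23.5 pos [ 0.4329 -0.1984  0.0835] yaw -15.6 F [-0.2  0.3  0.7] w 0.0564 g 0.0 q6 1.18
jaw sc 0.79 px 179,267  x 0.4236 y 0.3390 yaw 45.8 iou 0.854
t 23.6 pos [ 0.4339 -0.1995  0.0855] yaw -15.7 F [-0.6 -0.4 -0.1] w 0.0564 g 0.0 q6 1.18
jaw sc 0.86 px 485,207  x 0.4399 y -0.3084 yaw 28.9 iou 0.942
jaw sc 0.66 px 316,264  x 0.4304 y -0.1937 yaw -15.4 iou 0.942
```

Emit:
servo_tool(rows=[-0.3,-0.004,-0.0035,0.02,0,-0.3,0,0,0.02,0,-0.3,0,0,0.015,0,-0.3,0,0,0.008,0,-0.3,0,0,0,0])

```text
time: 24.15
position: [0.4297, -0.1945, 0.0218]
tool_rot: [0.991, -0.137, -0.0, -0.0]
ft_force: [-0.1, 0.0, 0.3]
grip_width: 0.0565
grip_force: 0.0
```

Emit:
servo_tool(rows=[-0.3,0,0,0,0,1,0,0,0,0,1,0,0,0,0,1,0,0,0,0,1,0,0,0,0], newtons=30)

```text
time: 24.57
position: [0.4301, -0.1947, 0.0228]
tool_rot: [0.991, -0.137, 0.001, 0.0]
ft_force: [-0.2, 0.1, -0.4]
grip_width: 0.0377
grip_force: 0.0
```

Emit:
servo_tool(rows=[1,0,0,0,0,1,0,0,0,0,1,0,0,0,0])

```text
time: 24.82
position: [0.4298, -0.1945, 0.0224]
tool_rot: [0.991, -0.137, 0.0, 0.0]
ft_force: [-0.8, -0.9, 2.1]
grip_width: 0.0236
grip_force: 30.0
```

Emit:
servo_tool(rows=[1,0,0,-0.01,0,1,0,0,-0.035,0,1,0,0,-0.035,-5.3,1,0,0,-0.035,-5.2,1,0,0,-0.035,-5.2])

```text
time: 25.23
position: [0.429, -0.1938, 0.1739]
tool_rot: [1.0, 0.002, -0.001, -0.0]
ft_force: [1.1, -0.4, -0.3]
grip_width: 0.0237
grip_force: 30.0
```

Emit:
servo_tool(rows=[1,0,-0.037,0,0,1,0,-0.037,-0.01,0,1,0,-0.037,-0.01,0,1,0,-0.037,0,0,1,0,-0.037,0,0])

```text
time: 25.65
position: [0.4293, -0.0079, 0.1933]
tool_rot: [1.0, -0.0, 0.001, 0.0]
ft_force: [0.3, 0.7, -2.2]
grip_width: 0.0237
grip_force: 30.0
```

Emit:
servo_tool(rows=[1,0,-0.037,0,0,1,0,-0.037,0,0,1,0,-0.02,0,0,1,0,0,0,0,1,0,0,0,0])

```text
time: 26.07
position: [0.429, 0.0855, 0.1924]
tool_rot: [1.0, 0.002, -0.0, 0.0]
ft_force: [-0.3, -0.3, -1.5]
grip_width: 0.0236
grip_force: 30.0
```

Emit:
servo_tool(rows=[1,0,0,0,0,1,0,0,0,0,1,0,0,0,0])

```text
time: 26.32
position: [0.4299, 0.0835, 0.1922]
tool_rot: [1.0, -0.001, -0.0, 0.0]
ft_force: [0.8, -0.3, -0.9]
grip_width: 0.024
grip_force: 30.0
```

```bash
python3 - <<'E'
from h import *
o,p=look("wrist",["pocket_1","plate","jaw_1_mid"]);st(o);save(p,"w7.png")
E
```

```text
pocket_1 [([0.5415, 0.0499, 0.0304], 0.79, [[363.0, 95.0]]), ([0.5424, 0.2542, 0.0346], 0.7, [[114.0, 94.0]]), ([0.5394, 0.1191, 0.0324], 0.68, [[279.0, 98.0]]), ([0.4208, 0.1782, 0.0002], 0.21, [[228.0, 229.0]])]
plate [([0.5392, 0.149, -0.0029], 0.74, [[251.0, 103.0]]), ([0.4237, 0.3395, -0.0009], 0.64, [[67.0, 226.0]])]
jaw_1_mid [([0.4219, 0.1791, 0.0275], 0.93, [[219.0, 234.0]])]
t 26.3 pos [0.4299 0.0835 0.1922] yaw -0.1 F [ 0.8 -0.3 -0.9] w 0.024 g 30.0 q6 1.51
```

View pics/w7.png

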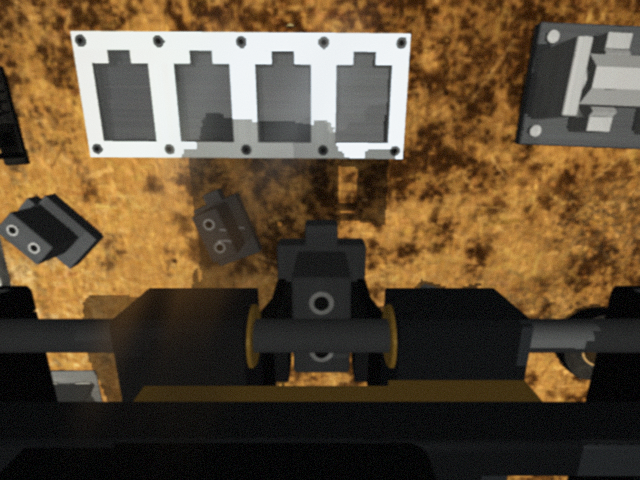

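```bash
cat >> h.py <<'E'
def poly(p,o,pts,x,y,a,z,m,val):
    c,s=np.cos(a),np.sin(a);P=np.array(pts)/1000.;W=np.c_[x+c*P[:,0]-s*P[:,1],y+s*P[:,0]+c*P[:,1],np.full(len(P),z)]
    cv2.fillPoly(m,[(proj(p,W,o)*16).round().astype(np.int32)],val,cv2.LINE_AA,4)
def pmodel(p,o,x,y,a):
    m=np.zeros((480,640),np.uint8);poly(p,o,[(-50,-139),(50,-139),(50,139),(-50,139)],x,y,a,.022,m,255)
    for k in(-102,-34,34,102):
        poly(p,o,[(-36.5,k-23.5),(26.5,k-23.5),(26.5,k-9.5),(36.5,k-9.5),(36.5,k+9.5),(26.5,k+9.5),(26.5,k+23.5),(-36.5,k+23.5)],x,y,a,.022,m,0)
    return m/255.
def fitplate(p,o,g=(.54,.151,0.)):
    im=p["pixels"];hsv=cv2.cvtColor(im,cv2.COLOR_RGB2HSV)
    r=((hsv[...,1]<60)&(hsv[...,2]>115)).astype(np.uint8)
    big=np.zeros((480,640),np.uint8);poly(p,o,[(-54,-144),(54,-144),(54,144),(-54,144)],*g,.022,big,1)
    r=(r*(big>0)).astype(float)
    f=lambda v:1-(lambda m:np.minimum(m,r).sum()/np.maximum(m,r).sum())(pmodel(p,o,v[0]/100,v[1]/100,v[2]/10))
    x0=np.array([g[0]*100,g[1]*100,g[2]*10])
    s=minimize(f,x0,method="Nelder-Mead",options=dict(initial_simplex=x0+np.array([[0,0,0],[.6,0,0],[0,.6,0],[0,0,.4]]),maxiter=150))
    return s.x[0]/100,s.x[1]/100,s.x[2]/10,1-s.fun
E
python3 - <<'E'
from h import *
o=robot.get_obs();p=robot.camera("wrist");st(o);x,y,a,i=fitplate(p,o);print(x,y,np.degrees(a),i)
p2=robot.camera("top");print(fitplate(p2,None))
for k in(-102,-34,34,102):
    print("pocket",k,x-np.sin(a)*k/1000,y+np.cos(a)*k/1000)
# held jaw fit
for d in robot.outline_of(p,"jaw_1"):
    v,u=np.argwhere(d["region"]).mean(0);print(d["score"],u,v,d["region"].sum())
im=p["pixels"].copy();m=(pmodel(p,o,x,y,a)*255).astype(np.uint8);cs,_=cv2.findContours(m,1,2);cv2.drawContours(im,cs,-1,(255,0,0),1)
J=render(p,o,JAW,.4304+ (o["position"][0]-.4298),o["position"][1],0,o["position"][2]-.0224);cs,_=cv2.findContours((J>.5).astype(np.uint8),1,2);cv2.drawContours(im,cs,-1,(0,255,0),1)
q=dict(p);q["pixels"]=im;save(q,"w8.png",(60,10,430,400),1.5)
E
```

```text
t 26.5 pos [0.4299 0.0839 0.1921] yaw -0.1 F [-1.2 -0.  -1.2] w 0.024 g 30.0 q6 1.51
0.5413988226840849 0.15063985406868985 -0.6119980045609213 0.8144937258748552
(np.float64(0.5474191412278163), np.float64(0.1516709958928112), np.float64(-0.07986122497642319), np.float64(0.3480072106136083))
pocket -102 0.5403093426212532 0.0486456726993946
pocket -34 0.541035662663141 0.1166417936122581
pocket 34 0.5417619827050288 0.1846379145251216
pocket 102 0.5424883027469166 0.2526340354379851
0.87 226.4763165636952 227.84966166519564 3399
0.7 50.43393486828459 230.73200580792366 4821
0.67 321.54672958448026 283.21339625114695 7629
```

View pics/w8.png

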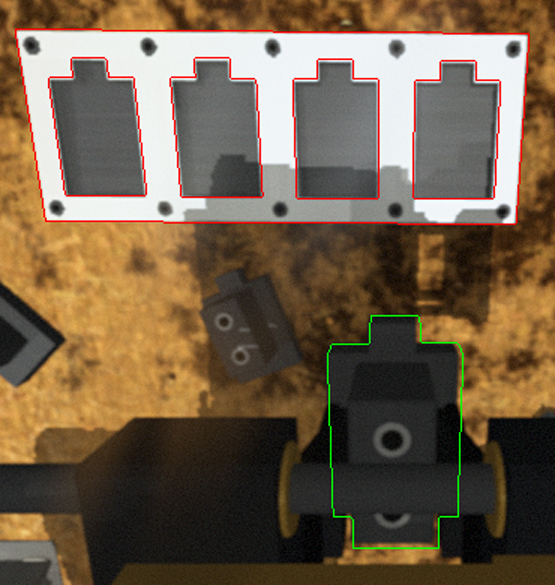

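The red plate model fits exactly on the pockets at (363,95), (279,97), (204,97) and (122,97). The green held-jaw model also agrees. I'll put this jaw into the rightmost pocket.

Emit:
servo_tool(rows=[1,0.0275,0.0088,0,0.5,1,0.0275,0.0088,0,0,1,0.0275,0.0088,0,0,1,0.0275,0.0088,0,0,1,0,0,0.035,0])

```text
time: 27.08
position: [0.5529, 0.0457, 0.163]
tool_rot: [1.0, -0.005, 0.013, 0.002]
ft_force: [3.2, -0.4, -0.8]
grip_width: 0.0235
grip_force: 30.0
```

Emit:
servo_tool(rows=[1,0,0,0.035,0,1,0,0,0.035,0,1,0,0,0.025,0,1,0,0,0,0,1,0,0,0,0])

```text
time: 27.5
position: [0.5386, 0.0487, 0.061]
tool_rot: [1.0, -0.004, -0.002, -0.0]
ft_force: [1.3, -0.1, -1.2]
grip_width: 0.024
grip_force: 30.0
```

Emit:
servo_tool(rows=[1,0,0,0,0,1,0,0,0,0,1,0,0,0,0])

```text
time: 27.75
position: [0.5411, 0.0485, 0.0642]
tool_rot: [1.0, -0.004, 0.002, 0.0]
ft_force: [-0.7, 0.2, -1.9]
grip_width: 0.0239
grip_force: 30.0
```

```bash
python3 - <<'E'
from h import *
o=robot.get_obs();st(o);delta(o,[.5398,.0486,.0444],-0.6)
p=robot.camera("wrist");print(fitplate(p,o,(.5414,.1506,-.011)))
E
```

```text
t 27.8 pos [0.5411 0.0485 0.0642] yaw -0.5 F [-0.7  0.2 -1.9] w 0.0239 g 30.0 q6 1.46
tool shift mm [-1.4 -0.1 19.8] turn 0.1
(np.float64(0.5407765707547623), np.float64(0.15072572262372827), np.float64(-0.01137230313751569), np.float64(0.6194688759800941))
```

Emit:
servo_tool(rows=[1,-0.001,0,0.01,0,1,0,0,0.007,0,1,0,0,0,0,1,0,0,0.004,0,1,0,0,0,0])

```text
time: 28.22
position: [0.538, 0.0487, 0.0403]
tool_rot: [1.0, -0.004, -0.001, -0.0]
ft_force: [0.1, 0.4, -2.4]
grip_width: 0.0243
grip_force: 30.0
```

Emit:
servo_tool(rows=[1,0,0,0.003,0,1,0,0,0.003,0,1,0,0,0,0,1,0,0,0,0])

```text
time: 28.55
position: [0.5384, 0.0487, 0.0349]
tool_rot: [1.0, -0.004, -0.0, -0.0]
ft_force: [0.6, 0.3, -0.8]
grip_width: 0.0242
grip_force: 30.0
```

It dropped straight in with no contact. I'll lower to the floor, release and rise.

Emit:
servo_tool(rows=[1,0,0,0.003,0,1,0,0,0.002,0,1,0,0,0,0,1,0,0,0,0])

```text
time: 28.88
position: [0.5388, 0.0486, 0.0304]
tool_rot: [1.0, -0.004, 0.0, 0.0]
ft_force: [0.3, 0.3, 0.7]
grip_width: 0.0237
grip_force: 30.0
```

Emit:
servo_tool(rows=[0.2,0,0,0,0,0,0,0,0,0,0,0,0,0,0,0,0,0,0,0,0,0,0,-0.02,0])

```text
time: 29.3
position: [0.5361, 0.0488, 0.0476]
tool_rot: [1.0, -0.004, -0.003, -0.0]
ft_force: [-0.8, 0.3, -1.1]
grip_width: 0.0422
grip_force: 0.0
```

Emit:
servo_tool(rows=[-0.3,-0.02,0,-0.035,0,-0.3,-0.035,0,-0.035,0,-0.3,-0.04,0.01,-0.035,0,-0.3,-0.03,0.028,-0.03,0,-0.3,-0.03,0.035,0,0])

```text
time: 29.72
position: [0.4074, -0.0123, 0.1697]
tool_rot: [1.0, -0.002, 0.004, 0.001]
ft_force: [0.9, -1.9, 0.2]
grip_width: 0.0558
grip_force: 0.0
```

Emit:
servo_tool(rows=[-0.3,0,0.04,0,0,-0.3,0,0.04,0,0,-0.3,0,0.04,0,0,-0.3,0,0.04,0,0,-0.3,0,0.04,0,0])

```text
time: 30.13
position: [0.4037, -0.2144, 0.1664]
tool_rot: [1.0, -0.005, 0.0, 0.0]
ft_force: [1.7, 0.4, 0.1]
grip_width: 0.0568
grip_force: 0.0
```

Emit:
servo_tool(rows=[-0.3,0,0.04,0,0,-0.3,0,0.03,0,0,-0.3,0,0,0,0,-0.3,0,0,0,0,-0.3,0,0,0,0])

```text
time: 30.55
position: [0.4028, -0.2813, 0.1658]
tool_rot: [1.0, -0.005, -0.001, -0.001]
ft_force: [0.4, -0.2, 0.3]
grip_width: 0.0567
grip_force: 0.0
```

```bash
python3 - <<'E'
from h import *
o,p=jaws();jaws("top")
p=robot.camera("scene")
print([(np.round(d["at"],4).tolist(),round(d["score"],2)) for d in robot.place_of(p,"jaw_1_mid")])
E
```

```text
t 30.6 pos [ 0.4028 -0.2813  0.1658] yaw -0.5 F [ 0.4 -0.2  0.3] w 0.0567 g 0.0 q6 0.74
jaw sc 0.90 px 355,187  x 0.4396 y -0.3090 yaw 27.6 iou 0.932
t 30.6 pos [ 0.4031 -0.2805  0.166 ] yaw -0.4 F [1.  0.3 0.1] w 0.0565 g 0.0 q6 0.74
jaw sc 0.96 px 298,219  x 0.5411 y 0.0465 yaw -0.6 iou 0.891
jaw sc 0.73 px 179,268  x 0.4224 y 0.3399 yaw 46.6 iou 0.849
jaw sc 0.70 px 247,266  x 0.4250 y 0.1729 yaw 21.2 iou 0.858
jaw sc 0.50 px 467,210  x 0.5586 y -0.3590 yaw -52.2 iou 0.181
[([0.4228, 0.1736, 0.0233], 0.71), ([0.4209, 0.346, -0.0054], 0.34), ([0.4385, -0.3125, 0.0262], 0.31)]
```

Emit:
servo_tool(rows=[-0.3,0,0,0,-7.1,-0.3,0,0,0,-7.1,-0.3,0,0,0,-7.1,-0.3,0,0,0,-7.1,-0.3,0.01,0.021,0.02,0])

```text
time: 31.27
position: [0.4209, -0.294, 0.1484]
tool_rot: [0.97, 0.244, -0.0, -0.0]
ft_force: [0.2, -0.6, -0.3]
grip_width: 0.0565
grip_force: 0.0
```

Emit:
servo_tool(rows=[-0.3,0.009,0.0213,0.03,0,-0.3,0,0,0.035,0,-0.3,0,0,0,0,-0.3,0,0,0,0,-0.3,0,0,0,0])

```text
time: 31.68
position: [0.4402, -0.3104, 0.0821]
tool_rot: [0.97, 0.241, -0.0, -0.0]
ft_force: [-0.4, 0.5, -0.1]
grip_width: 0.0572
grip_force: 0.0
```

```bash
python3 - <<'E'
from h import *
o,p=jaws();delta(o,[.4396,-.309,.0225],28)
E
```

```text
t 31.7 pos [ 0.4402 -0.3104  0.0821] yaw 27.9 F [-0.4  0.5 -0.1] w 0.0572 g 0.0 q6 0.26
jaw sc 0.95 px 320,259  x 0.4397 y -0.3090 yaw 27.4 iou 0.928
tool shift mm [ 0.2 -1.5 59.6] turn -0.1
```

Emit:
servo_tool(rows=[-0.3,0,-0.0015,0.02,0,-0.3,0,0,0.02,0,-0.3,0,0,0.012,0,-0.3,0,0,0.006,0,-0.3,0,0,0,0])

```text
time: 32.2
position: [0.4395, -0.3096, 0.0237]
tool_rot: [0.971, 0.241, 0.0, 0.0]
ft_force: [0.2, 0.1, 0.5]
grip_width: 0.0567
grip_force: 0.0
```

Emit:
servo_tool(rows=[-0.3,0,0,0,0,1,0,0,0,0,1,0,0,0,0,1,0,0,0,0,1,0,0,0,0])

```text
time: 32.62
position: [0.4398, -0.3099, 0.0238]
tool_rot: [0.971, 0.241, 0.0, 0.0]
ft_force: [-0.5, -0.1, 0.3]
grip_width: 0.0376
grip_force: 0.0
```

Emit:
servo_tool(rows=[1,0,0,0,0,1,0,0,0,0,1,0,0,0,0])

```text
time: 32.87
position: [0.4395, -0.3097, 0.0233]
tool_rot: [0.971, 0.241, 0.0, 0.0]
ft_force: [-0.5, -0.4, 1.0]
grip_width: 0.0236
grip_force: 30.0
```

Emit:
servo_tool(rows=[1,0,0,-0.01,0,1,0,0,-0.035,0,1,0,0,-0.035,7.1,1,0,0,-0.035,7.1,1,0,0,-0.035,7.1])

```text
time: 33.28
position: [0.4389, -0.3089, 0.1748]
tool_rot: [0.999, 0.054, -0.0, -0.001]
ft_force: [0.3, -0.1, -2.3]
grip_width: 0.024
grip_force: 30.0
```

Emit:
servo_tool(rows=[1,0,0,-0.01,7.1,1,0,0,0,0,1,0,0,0,0])

```text
time: 33.53
position: [0.4392, -0.3093, 0.1837]
tool_rot: [1.0, -0.003, 0.0, 0.0]
ft_force: [0.2, -0.4, -3.4]
grip_width: 0.0241
grip_force: 30.0
```

Emit:
servo_tool(rows=[1,0.0091,-0.0387,0,0,1,0.0091,-0.0387,0,0,1,0.0091,-0.0387,0,0,1,0.0091,-0.0387,0,0,1,0.0091,-0.0387,0,0])

```text
time: 33.95
position: [0.485, -0.1141, 0.181]
tool_rot: [1.0, -0.003, -0.002, -0.001]
ft_force: [0.7, -0.2, -2.0]
grip_width: 0.0238
grip_force: 30.0
```

Emit:
servo_tool(rows=[1,0.0091,-0.0387,0,0,1,0.0091,-0.0387,0,0,1,0.0091,-0.0387,0,0,1,0.0091,-0.0387,0,0,1,0.0091,-0.0387,0,0])

```text
time: 34.37
position: [0.5321, 0.0786, 0.1808]
tool_rot: [1.0, -0.003, -0.003, -0.0]
ft_force: [0.4, -0.3, -1.9]
grip_width: 0.0238
grip_force: 30.0
```

Emit:
servo_tool(rows=[1,0.0091,-0.0387,0,0,1,0,0,0.035,0,1,0,0,0.035,0,1,0,0,0.03,0,1,0,0,0.02,0])

```text
time: 34.78
position: [0.5392, 0.1157, 0.0582]
tool_rot: [1.0, -0.002, -0.005, 0.0]
ft_force: [0.2, 0.1, -1.9]
grip_width: 0.0238
grip_force: 30.0
```

Emit:
servo_tool(rows=[1,0,0,0,0,1,0,0,0,0,1,0,0,0,0,1,0,0,0,0])

```text
time: 35.12
position: [0.5443, 0.115, 0.0642]
tool_rot: [1.0, -0.004, 0.001, -0.0]
ft_force: [0.9, -0.5, -1.7]
grip_width: 0.0238
grip_force: 30.0
```

```bash
python3 - <<'E'
from h import *
o=robot.get_obs();st(o);delta(o,[.5395,.1166,.045],-0.6)
E
```

```text
t 35.1 pos [0.5443 0.115  0.0642] yaw -0.5 F [ 0.9 -0.5 -1.7] w 0.0238 g 30.0 q6 1.59
tool shift mm [-4.9 -1.5 19.2] turn 0.1
```

Emit:
servo_tool(rows=[1,-0.0042,-0.0015,0.007,0,1,0,0,0.006,0,1,0,0,0,0,1,0,0,0,0,1,0,0,0,0])

```text
time: 35.53
position: [0.5393, 0.1167, 0.0503]
tool_rot: [1.0, -0.004, 0.0, 0.0]
ft_force: [0.8, 0.1, -2.7]
grip_width: 0.0242
grip_force: 30.0
```

Emit:
servo_tool(rows=[1,0,0,0.004,0,1,0,0,0.003,0,1,0,0,0.003,0,1,0,0,0,0,1,0,0,0,0])

```text
time: 35.95
position: [0.5393, 0.1167, 0.0399]
tool_rot: [1.0, -0.004, -0.0, 0.0]
ft_force: [-0.0, 0.6, -2.2]
grip_width: 0.0238
grip_force: 30.0
```

Emit:
servo_tool(rows=[1,0,0,0.004,0,1,0,0,0.004,0,1,0,0,0.001,0,1,0,0,0,0,1,0,0,0,0])

```text
time: 36.37
position: [0.5393, 0.1167, 0.0313]
tool_rot: [1.0, -0.004, 0.0, 0.0]
ft_force: [-0.1, -0.5, 1.7]
grip_width: 0.0239
grip_force: 30.0
```

Emit:
servo_tool(rows=[0.2,0,0,0,0,0,0,0,0,0,0,0,0,0,0,0,0,0,0,0,0,0,0,-0.02,0])

```text
time: 36.78
position: [0.5366, 0.1166, 0.0486]
tool_rot: [1.0, -0.005, -0.004, 0.0]
ft_force: [0.8, -0.4, -0.3]
grip_width: 0.0418
grip_force: 0.0
```

Emit:
servo_tool(rows=[-0.3,0,0,-0.035,0,-0.3,-0.035,-0.01,-0.035,0,-0.3,-0.035,-0.01,-0.035,0,-0.3,-0.035,-0.01,-0.02,0,-0.3,-0.035,-0.01,0,0])

```text
time: 37.2
position: [0.4135, 0.1549, 0.1674]
tool_rot: [1.0, -0.005, 0.004, -0.001]
ft_force: [0.4, 0.6, -0.6]
grip_width: 0.0559
grip_force: 0.0
```

Emit:
servo_tool(rows=[-0.3,0,-0.01,0,0,-0.3,0,0,0,0,-0.3,0,0,0,0,-0.3,0,0,0,0])

```text
time: 37.53
position: [0.4135, 0.1642, 0.1639]
tool_rot: [1.0, -0.004, 0.001, 0.0]
ft_force: [-0.4, -0.6, 0.3]
grip_width: 0.0563
grip_force: 0.0
```

```bash
python3 - <<'E'
from h import *
o,p=jaws();save(p,"w9.png")
print("placed fits:");o=robot.get_obs()
for d in robot.outline_of(p,"jaw_1"):
    v,u=np.argwhere(d["region"]).mean(0);g=back(p,[(u,v)],.03,o)[0]
    if g[0]>.5 and d["score"]>.3: print(fitjaw(p,o,d["region"]|False,g,.008))
E
```

```text
t 37.5 pos [0.4135 0.1642 0.1639] yaw -0.5 F [-0.4 -0.6  0.3] w 0.0563 g 0.0 q6 1.71
jaw sc 0.94 px 116,221  x 0.4238 y 0.3422 yaw 43.3 iou 0.933
jaw sc 0.71 px 308,216  x 0.4261 y 0.1771 yaw 20.2 iou 0.923
jaw sc 0.68 px 381,73  x 0.5406 y 0.1162 yaw -0.4 iou 0.973
jaw sc 0.58 px 473,70  x 0.5411 y 0.0464 yaw -0.6 iou 0.923
jaw sc 0.52 px 311,66  x 0.5566 y 0.2623 yaw -6.8 iou 0.170
placed fits:
(np.float64(0.5379500764290779), np.float64(0.1172200794890223), np.float64(-0.4734835786388837), np.float64(0.92942829805458))
(np.float64(0.5384703927430046), np.float64(0.04984691987893829), np.float64(-1.2236659618654393), np.float64(0.880824023069883))
(np.float64(0.5600796123053777), np.float64(0.2480102165383061), np.float64(-66.41321222909794), np.float64(0.1737652985353132))
```

View pics/w9.png

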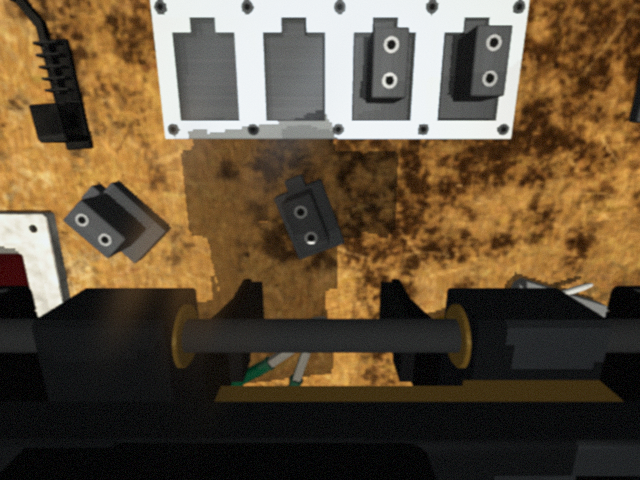

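Two jaws are flush in the pockets at (390,60) and (492,60). Next is jaw C at (308,216), yaw 20°.

Emit:
servo_tool(rows=[-0.3,0,0,0,-7,-0.3,0,0,0,-7,-0.3,0,0,0,-6.7,-0.3,0.0162,-0.0078,0.035,0,-0.3,0,0,0.035,0])

```text
time: 38.1
position: [0.4305, 0.1784, 0.0948]
tool_rot: [0.985, 0.175, 0.006, -0.0]
ft_force: [0.6, 0.5, -0.5]
grip_width: 0.0566
grip_force: 0.0
```

Emit:
servo_tool(rows=[-0.3,0,0,0.01,0,-0.3,0,0,0,0,-0.3,0,0,0,0,-0.3,0,0,0,0])

```text
time: 38.43
position: [0.4253, 0.1771, 0.0844]
tool_rot: [0.985, 0.175, 0.001, 0.0]
ft_force: [-0.7, -0.4, 1.1]
grip_width: 0.0565
grip_force: 0.0
```

```bash
python3 - <<'E'
from h import *
o,p=jaws();delta(o,[.4261,.1771,.0225],20.2)
E
```

```text
t 38.4 pos [0.4253 0.1771 0.0844] yaw 20.2 F [-0.7 -0.4  1.1] w 0.0565 g 0.0 q6 1.37
jaw sc 0.80 px 322,258  x 0.4266 y 0.1772 yaw 20.9 iou 0.931
jaw sc 0.80 px 591,165  x 0.5415 y 0.0370 yaw -1.0 iou 0.933
jaw sc 0.65 px 67,174  x 0.4233 y 0.3431 yaw 43.4 iou 0.941
tool shift mm [ 0.7  0.3 61.9] turn -0.0
```

Emit:
servo_tool(rows=[-0.3,0.001,0,0.02,0,-0.3,0,0,0.02,0,-0.3,0,0,0.013,0,-0.3,0,0,0.007,0,-0.3,0,0,0,0])

```text
time: 38.95
position: [0.4252, 0.1775, 0.0236]
tool_rot: [0.985, 0.175, -0.0, -0.0]
ft_force: [-0.5, -0.4, -0.7]
grip_width: 0.0564
grip_force: 0.0
```

Emit:
servo_tool(rows=[-0.3,0,0,0,0,1,0,0,0,0,1,0,0,0,0,1,0,0,0,0,1,0,0,0,0])

```text
time: 39.37
position: [0.4256, 0.1777, 0.0245]
tool_rot: [0.985, 0.175, 0.001, 0.0]
ft_force: [-0.6, -0.7, -0.0]
grip_width: 0.0376
grip_force: 0.0
```

Emit:
servo_tool(rows=[1,0,0,0,0,1,0,0,0,0,1,0,0,0,0])

```text
time: 39.62
position: [0.4254, 0.1775, 0.0241]
tool_rot: [0.984, 0.175, 0.0, 0.0]
ft_force: [-0.6, -0.5, 3.0]
grip_width: 0.0237
grip_force: 30.0
```

Emit:
servo_tool(rows=[1,0,0,-0.01,0,1,0,0,-0.035,0,1,0,0,-0.035,7,1,0,0,-0.01,7,1,0,0,0,6.8])

```text
time: 40.03
position: [0.4271, 0.178, 0.1166]
tool_rot: [1.0, -0.008, 0.003, -0.001]
ft_force: [1.1, 0.2, -1.6]
grip_width: 0.0238
grip_force: 30.0
```

Emit:
servo_tool(rows=[1,0,0,0,0,1,0,0,0,0,1,0,0,0,0])

```text
time: 40.28
position: [0.4245, 0.1775, 0.1133]
tool_rot: [1.0, -0.004, -0.001, 0.0]
ft_force: [0.2, 0.1, -2.3]
grip_width: 0.0236
grip_force: 30.0
```

```bash
python3 - <<'E'
from h import *
o=robot.get_obs();st(o);delta(o,[.5398,.1846,.065],-0.6)
E
```

```text
t 40.3 pos [0.4245 0.1775 0.1133] yaw -0.5 F [ 0.2  0.1 -2.3] w 0.0236 g 30.0 q6 1.73
tool shift mm [115.4  -8.1  48.1] turn 0.1
```

Emit:
servo_tool(rows=[1,0.0287,-0.002,0,0,1,0.0287,-0.002,0,0,1,0.0287,-0.002,0,0,1,0.0287,-0.002,0.01,0,1,0,0,0.02,0])

```text
time: 40.7
position: [0.5504, 0.1849, 0.0854]
tool_rot: [1.0, -0.005, 0.008, -0.001]
ft_force: [2.1, 0.6, -2.1]
grip_width: 0.024
grip_force: 30.0
```

Emit:
servo_tool(rows=[1,0,0,0.018,0,1,0,0,0,0,1,0,0,0,0,1,0,0,0,0,1,0,0,0,0])

```text
time: 41.12
position: [0.5405, 0.1845, 0.0667]
tool_rot: [1.0, -0.005, 0.001, -0.0]
ft_force: [0.2, 0.4, -2.6]
grip_width: 0.0238
grip_force: 30.0
```

Emit:
servo_tool(rows=[1,0,0,0,0])

```text
time: 41.2
position: [0.5407, 0.1846, 0.067]
tool_rot: [1.0, -0.005, 0.001, -0.0]
ft_force: [-0.6, 0.0, -2.2]
grip_width: 0.0234
grip_force: 30.0
```

```bash
python3 - <<'E'
from h import *
o=robot.get_obs();st(o);delta(o,[.5396,.1846,.0505],-0.6)
E
```

```text
t 41.2 pos [0.5407 0.1846 0.067 ] yaw -0.6 F [-0.6  0.  -2.2] w 0.0234 g 30.0 q6 1.71
tool shift mm [-1.2 -0.  16.5] turn 0.0
```

Emit:
servo_tool(rows=[1,-0.001,0,0.01,0,1,0,0,0.006,0,1,0,0,0,0,1,0,0,0,0,1,0,0,0.004,0])

```text
time: 41.62
position: [0.5397, 0.1845, 0.0463]
tool_rot: [1.0, -0.005, 0.001, -0.0]
ft_force: [0.7, 0.7, -1.6]
grip_width: 0.0236
grip_force: 30.0
```

Emit:
servo_tool(rows=[1,0,0,0.004,0,1,0,0,0.003,0,1,0,0,0,0,1,0,0,0,0,1,0,0,0,0])

```text
time: 42.03
position: [0.5395, 0.1844, 0.0389]
tool_rot: [1.0, -0.005, 0.0, -0.0]
ft_force: [0.7, 0.2, -2.7]
grip_width: 0.024
grip_force: 30.0
```

Emit:
servo_tool(rows=[1,0,0,0.004,0,1,0,0,0.0035,0,1,0,0,0,0,1,0,0,0,0,1,0,0,0,0])

```text
time: 42.45
position: [0.5395, 0.1844, 0.032]
tool_rot: [1.0, -0.005, 0.0, -0.0]
ft_force: [-1.1, -0.6, 4.6]
grip_width: 0.0238
grip_force: 30.0
```

Emit:
servo_tool(rows=[0.2,0,0,0,0,0,0,0,0,0,0,0,0,0,0,0,0,0,0,0,0,0,0,-0.02,0])

```text
time: 42.87
position: [0.5362, 0.1839, 0.0484]
tool_rot: [1.0, -0.005, -0.004, 0.001]
ft_force: [-0.6, -0.2, 0.1]
grip_width: 0.0425
grip_force: 0.0
```

Emit:
servo_tool(rows=[-0.3,0,0,-0.035,0,-0.3,0,0,-0.035,0,-0.3,-0.025,-0.02,-0.025,0,-0.3,-0.03,-0.025,0,0,-0.3,-0.03,-0.025,0,0])

```text
time: 43.28
position: [0.4559, 0.2559, 0.1483]
tool_rot: [1.0, -0.007, 0.002, -0.001]
ft_force: [-0.1, 0.1, -1.2]
grip_width: 0.056
grip_force: 0.0
```

Emit:
servo_tool(rows=[-0.3,-0.03,-0.025,0,0,-0.3,-0.02,-0.025,0,0,-0.3,0,0,0,0,-0.3,0,0,0,0,-0.3,0,0,0,0])

```text
time: 43.7
position: [0.406, 0.3058, 0.1464]
tool_rot: [1.0, -0.005, 0.0, 0.0]
ft_force: [-0.3, -0.8, 0.3]
grip_width: 0.0564
grip_force: 0.0
```

```bash
python3 - <<'E'
from h import *
o,p=jaws()
E
```

```text
t 43.7 pos [0.406  0.3058 0.1464] yaw -0.6 F [-0.3 -0.8  0.3] w 0.0564 g 0.0 q6 2.01
jaw sc 0.94 px 593,52  x 0.5420 y 0.1055 yaw -0.6 iou 0.947
jaw sc 0.90 px 279,214  x 0.4239 y 0.3430 yaw 43.0 iou 0.955
jaw sc 0.76 px 494,52  x 0.5419 y 0.1817 yaw -2.0 iou 0.920
```

```bash
python3 - <<'E'
from h import *
o=robot.get_obs();p=robot.camera("wrist");save(p,"w10.png",(0,0,420,460),1.3)
p=robot.camera("scene");save(p,"s10.png",(60,140,300,300),2.5);print(proj(p,[[.359,.413,.093],[.336,.388,.093],[.384,.437,.093],[.359,.413,0]]))
E
```

```text
[[164.90997674 202.53407915]
 [164.81229242 210.27042491]
 [165.91650666 194.90907611]
 [171.8273145  233.56358468]]
```

View pics/w10.png

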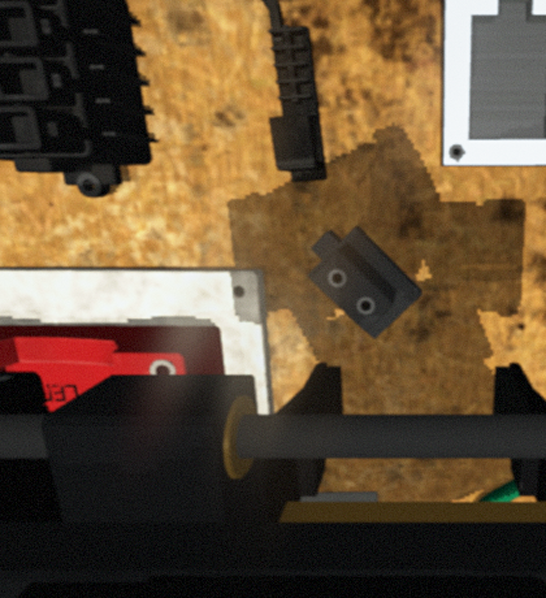

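View pics/s10.png

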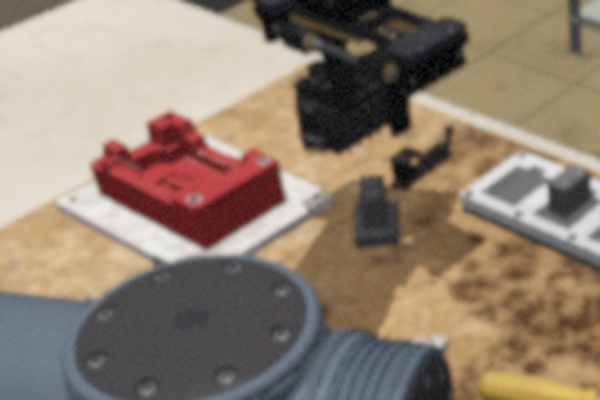

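The jaw is at crop (365,280). The vise at (110,360) is about 40–60 mm tall, so it stays below the gripper's body (93 mm) and clear of the fingers.

Emit:
servo_tool(rows=[-0.2,0,0,0,-7.1,-0.2,0,0,0,-7.1,-0.2,0,0,0,-7.1,-0.2,0,0,0,-7.1,-0.2,0,0,0,-7.1])

```text
time: 44.32
position: [0.4063, 0.305, 0.1463]
tool_rot: [0.953, 0.302, 0.0, 0.0]
ft_force: [-0.4, -0.1, 0.2]
grip_width: 0.0521
grip_force: 0.0
```

Emit:
servo_tool(rows=[-0.2,0.019,-0.0075,0,-7.1,-0.2,0.0175,-0.0125,0.03,-1,-0.2,0,0,0.03,0,-0.2,0,0,0,0,-0.2,0,0,0,0])

```text
time: 44.73
position: [0.4204, 0.3424, 0.085]
tool_rot: [0.931, 0.366, -0.003, 0.0]
ft_force: [-0.2, -0.5, 0.1]
grip_width: 0.0522
grip_force: 0.0
```

Emit:
servo_tool(rows=[-0.2,0,0,0,0])

```text
time: 44.82
position: [0.4218, 0.3432, 0.087]
tool_rot: [0.931, 0.366, -0.0, 0.0]
ft_force: [0.1, -0.0, -0.1]
grip_width: 0.0521
grip_force: 0.0
```

```bash
python3 - <<'E'
from h import *
o,p=jaws();delta(o,[.4239,.343,.0225],43.0)
E
```

```text
t 44.8 pos [0.4218 0.3432 0.087 ] yaw 42.9 F [ 0.1 -0.  -0.1] w 0.0521 g 0.0 q6 1.3
jaw sc 0.68 px 605,280  x 0.5582 y 0.1637 yaw -55.0 iou 0.604
tool shift mm [ 1.4  1.6 64.5] turn -0.1
```

Emit:
servo_tool(rows=[-0.2,0.001,0.0015,0.02,0,-0.2,0,0,0.02,0,-0.2,0,0,0.015,0,-0.2,0,0,0.008,0,-0.2,0,0,0,0])

```text
time: 45.33
position: [0.4229, 0.3429, 0.0231]
tool_rot: [0.931, 0.366, -0.001, 0.0]
ft_force: [-0.3, -0.5, 0.1]
grip_width: 0.0519
grip_force: 0.0
```

Emit:
servo_tool(rows=[-0.2,0,0,0,0,1,0,0,0,0,1,0,0,0,0,1,0,0,0,0,1,0,0,0,0])

```text
time: 45.75
position: [0.4235, 0.3436, 0.0241]
tool_rot: [0.93, 0.366, 0.001, -0.0]
ft_force: [-1.1, -0.8, 0.1]
grip_width: 0.0333
grip_force: 0.0
```

Emit:
servo_tool(rows=[1,0,0,0,0,1,0,0,0,0,1,0,0,0,0])

```text
time: 46.0
position: [0.4234, 0.3435, 0.0238]
tool_rot: [0.93, 0.367, 0.0, 0.0]
ft_force: [-0.7, -0.7, 2.6]
grip_width: 0.0238
grip_force: 30.0
```

Emit:
servo_tool(rows=[1,0,0,-0.01,0,1,0,0,-0.035,0,1,0,0,-0.035,7.1,1,0,0,-0.01,7.1,1,0,0,0,7.1])

```text
time: 46.42
position: [0.4251, 0.3447, 0.1172]
tool_rot: [0.983, 0.185, 0.003, -0.001]
ft_force: [-0.7, 0.1, -2.4]
grip_width: 0.0236
grip_force: 30.0
```

Emit:
servo_tool(rows=[1,0,0,0,7.1,1,0,0,0,7.1,1,0,0,0,7.1,1,0,0,0,1,1,0,0,0,0])

```text
time: 46.83
position: [0.4228, 0.3433, 0.1136]
tool_rot: [1.0, -0.004, -0.0, 0.0]
ft_force: [0.7, 0.5, -1.9]
grip_width: 0.0238
grip_force: 30.0
```

```bash
python3 - <<'E'
from h import *
o=robot.get_obs();st(o);p=robot.camera("wrist");print(fitplate(p,o,(.5414,.1506,-.011)));delta(o,[.5405,.2526,.067],-0.6)
E
```

```text
t 46.8 pos [0.4228 0.3433 0.1136] yaw -0.5 F [ 0.7  0.5 -1.9] w 0.0238 g 30.0 q6 2.06
(np.float64(0.5408405480615314), np.float64(0.15027117887734462), np.float64(-0.00692063970607303), np.float64(0.8136425313492622))
tool shift mm [118.5  89.7  46.5] turn 0.1
```

Emit:
servo_tool(rows=[1,0.0235,0.018,0,0,1,0.0235,0.018,0,0,1,0.0235,0.018,0,0,1,0.0235,0.018,0,0,1,0.0235,0.0177,0.01,0])

```text
time: 47.3
position: [0.5419, 0.252, 0.1049]
tool_rot: [1.0, -0.004, 0.002, -0.0]
ft_force: [-0.4, -0.1, -1.5]
grip_width: 0.0236
grip_force: 30.0
```

Emit:
servo_tool(rows=[1,0,0,0.02,0,1,0,0,0.016,0,1,0,0,0,0,1,0,0,0,0,1,0,0,0,0])

```text
time: 47.72
position: [0.5398, 0.2528, 0.0679]
tool_rot: [1.0, -0.005, 0.0, -0.0]
ft_force: [-0.4, 1.3, -1.4]
grip_width: 0.0243
grip_force: 30.0
```

Emit:
servo_tool(rows=[1,0,0,0,0,1,0,0,0,0])

```text
time: 47.88
position: [0.5402, 0.2531, 0.0686]
tool_rot: [1.0, -0.005, 0.001, -0.0]
ft_force: [0.3, -0.7, -1.9]
grip_width: 0.0238
grip_force: 30.0
```

```bash
python3 - <<'E'
from h import *
o=robot.get_obs();st(o);delta(o,[.5403,.2526,.0505],-0.6)
E
```

```text
t 47.9 pos [0.5402 0.2531 0.0686] yaw -0.5 F [ 0.3 -0.7 -1.9] w 0.0238 g 30.0 q6 1.83
tool shift mm [ 0.1  0.5 18.1] turn 0.1
```

Emit:
servo_tool(rows=[1,0,0.0005,0.01,0,1,0,0,0.008,0,1,0,0,0,0,1,0,0,0,0,1,0,0,0.004,0])

```text
time: 48.3
position: [0.5401, 0.2521, 0.0456]
tool_rot: [1.0, -0.005, 0.001, -0.0]
ft_force: [1.1, -0.9, 4.2]
grip_width: 0.024
grip_force: 30.0
```

Emit:
servo_tool(rows=[1,0,0,0.004,0,1,0,0,0.003,0,1,0,0,0,0,1,0,0,0,0,1,0,0,0,0])

```text
time: 48.72
position: [0.544, 0.2522, 0.0404]
tool_rot: [1.0, -0.005, 0.005, -0.001]
ft_force: [4.8, -2.4, 6.8]
grip_width: 0.0238
grip_force: 30.0
```

Emit:
servo_tool(rows=[1,0,0,-0.01,0,1,0,0,-0.03,0,1,0,0,-0.03,0,1,-0.03,0,0,0,1,-0.03,0,0,0])

```text
time: 49.13
position: [0.4818, 0.2531, 0.1107]
tool_rot: [1.0, -0.006, 0.003, -0.001]
ft_force: [-0.7, -0.2, -3.2]
grip_width: 0.0238
grip_force: 30.0
```

Emit:
servo_tool(rows=[1,-0.04,0,0,0,1,0,0,0,0,1,0,0,0,0,1,0,0,0,0,1,0,0,0,0])

```text
time: 49.55
position: [0.4413, 0.2534, 0.1088]
tool_rot: [1.0, -0.005, 0.001, -0.0]
ft_force: [0.7, 0.4, -1.7]
grip_width: 0.024
grip_force: 30.0
```

```bash
python3 - <<'E'
from h import *
o=robot.get_obs();st(o);p=robot.camera("wrist");f=fitplate(p,o,(.5414,.1506,-.011));print(f)
P=o["position"]
im=p["pixels"].copy()
J=render(p,o,JAW,P[0],P[1],np.radians(-.6),P[2]-.0238);cs,_=cv2.findContours((J>.5).astype(np.uint8),1,2);cv2.drawContours(im,cs,-1,(0,255,0),1)
m=(pmodel(p,o,*f[:3])*255).astype(np.uint8);cs,_=cv2.findContours(m,1,2);cv2.drawContours(im,cs,-1,(255,0,0),1)
q=dict(p);q["pixels"]=im;save(q,"w11.png",(200,80,560,400),2.2)
for d in robot.outline_of(p,"jaw_1"):
    v,u=np.argwhere(d["region"]).mean(0);print(d["score"],u,v)
E
```

```text
t 49.5 pos [0.4413 0.2534 0.1088] yaw -0.6 F [ 0.7  0.4 -1.7] w 0.024 g 30.0 q6 1.88
(np.float64(0.5409537075456757), np.float64(0.15015268573876608), np.float64(-0.011731922343499502), np.float64(0.8165255454113793))
0.85 620.8532404927691 109.31815747188003
0.84 321.7363148984199 291.10031038374717
0.8 428.9429555895865 102.32350689127105
0.78 542.0342598577893 100.81027795733678
0.21 422.4436311787072 90.37682984790875
```

View pics/w11.png

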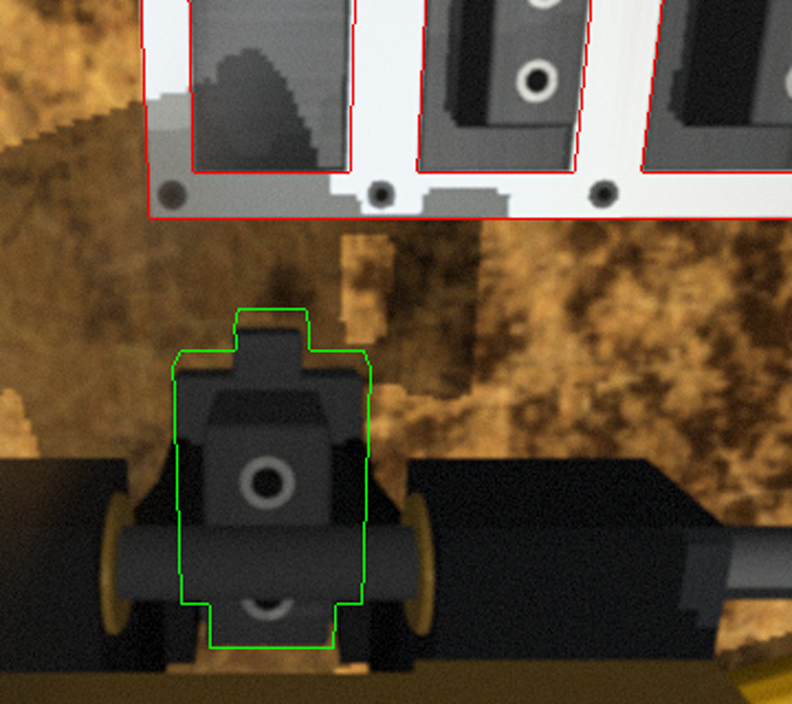

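The held jaw's tab ends at crop row 328, against 308 in the model, so the jaw has slipped in the grip. I'll fit its pose in the hand.

```bash
python3 - <<'E'
from h import *
o=robot.get_obs();p=robot.camera("wrist");st(o);P=o["position"]
rs=[d for d in robot.outline_of(p,"jaw_1")]
rs=[d["region"] for d in rs if abs(np.argwhere(d["region"])[:,1].mean()-321)<25]
r=rs[0].astype(float);ys=np.argwhere(r>0);print(ys.min(0),ys.max(0))
lim=278
def mdl(v):
    dx,dz,pt=v[0]/100,v[1]/100,v[2]/10
    c,s=np.cos(pt),np.sin(pt);parts=[]
    for B in JAW:
        b=B-[0,0,.037];parts.append(np.c_[c*b[:,0]+s*b[:,2],b[:,1],-s*b[:,0]+c*b[:,2]]+[0,0,.037])
    return render(p,o,parts,P[0]+dx,P[1],np.radians(-.6),P[2]-.0238+dz)
def f(v):
    m=mdl(v)[:lim];return 1-np.minimum(m,r[:lim]).sum()/np.maximum(m,r[:lim]).sum()
for fixed in (0,1):
    for x0 in ([0,0,0],[-.5,0,0],[0,-.8,0],[0,0,1.5],[0,0,-1.5]):
        x0=np.array(x0,float)
        g=(lambda v:f([v[0],v[1],0])) if fixed else f
        s=minimize(g,x0,method="Nelder-Mead",options=dict(initial_simplex=x0+np.array([[0,0,0],[.5,0,0],[0,.5,0],[0,0,1]]),maxiter=150));print(fixed,s.x.round(3),1-s.fun)
E
```

```text
t 49.6 pos [0.4413 0.2532 0.1086] yaw -0.6 F [-0.3  0.1 -1.4] w 0.0239 g 30.0 q6 1.88
[228 278] [373 365]
0 [-0.013 -0.447  1.746] 0.9490205935560614
0 [-0.289 -0.098  0.643] 0.9468944684792447
0 [-0.322 -0.421  0.827] 0.9471700020689526
0 [ 0.068 -0.074  1.678] 0.9490391429161816
0 [-0.563 -0.313 -0.055] 0.9454131528863466
1 [-0.504 -0.161  1.506] 0.9455758284174579
1 [-0.484 -0.087  0.702] 0.9451999851622416
1 [-0.513 -0.186  0.117] 0.9454983550776294
1 [-0.504 -0.161  3.006] 0.9455758284174579
1 [-0.504 -0.161  0.006] 0.9455758284174579
```

The fit can't tell a 5 mm shift from a pitch. I'll set it down on the free bench here, look again and regrip.

Emit:
servo_tool(rows=[1,-0.01,0,0.03,0,1,0,0,0.025,0,1,0,0,0.015,0,1,0,0,0.006,0,1,0,0,0,0])

```text
time: 50.17
position: [0.4293, 0.2528, 0.0311]
tool_rot: [1.0, -0.006, -0.001, 0.0]
ft_force: [0.7, 0.7, -2.5]
grip_width: 0.0237
grip_force: 30.0
```

Emit:
servo_tool(rows=[1,0,0,0.003,0,1,0,0,0.003,0,1,0,0,0,0,1,0,0,0,0])

```text
time: 50.5
position: [0.4307, 0.2534, 0.0273]
tool_rot: [1.0, -0.005, 0.001, -0.0]
ft_force: [0.5, 0.2, -0.7]
grip_width: 0.024
grip_force: 30.0
```

Emit:
servo_tool(rows=[1,0,0,0.002,0,1,0,0,0.002,0,1,0,0,0,0,1,0,0,0,0])

```text
time: 50.83
position: [0.4281, 0.2533, 0.0239]
tool_rot: [1.0, -0.005, -0.001, -0.0]
ft_force: [-5.1, 1.8, 9.2]
grip_width: 0.0236
grip_force: 30.0
```

Emit:
servo_tool(rows=[0.2,0,0,0,0,0,0,0,0,0,-0.2,0,0,0,0,-0.2,0,0,0,0,-0.2,0,0,-0.02,0])

```text
time: 51.25
position: [0.4279, 0.2523, 0.0402]
tool_rot: [1.0, -0.005, -0.003, 0.001]
ft_force: [-0.6, 0.0, 0.3]
grip_width: 0.0479
grip_force: 0.0
```

Emit:
servo_tool(rows=[-0.2,0,0,-0.035,0,-0.2,-0.015,0,-0.035,0,-0.2,0,0,0,0,-0.2,0,0,0,0,-0.2,0,0,0,0])

```text
time: 51.67
position: [0.4147, 0.2532, 0.1122]
tool_rot: [1.0, -0.005, 0.0, 0.0]
ft_force: [-0.9, 0.1, 0.3]
grip_width: 0.0523
grip_force: 0.0
```

```bash
python3 - <<'E'
from h import *
jaws();o,p=jaws()
E
```

```text
t 51.7 pos [0.4147 0.2532 0.1122] yaw -0.6 F [-0.9  0.1  0.3] w 0.0523 g 0.0 q6 1.9
jaw sc 0.70 px 622,68  x 0.5404 y 0.0339 yaw -0.8 iou 0.966
jaw sc 0.68 px 430,58  x 0.5413 y 0.1830 yaw -1.0 iou 0.961
jaw sc 0.60 px 321,231  x 0.4263 y 0.2541 yaw -0.5 iou 0.947
jaw sc 0.57 px 545,55  x 0.5410 y 0.1129 yaw -1.4 iou 0.913
t 51.8 pos [0.4143 0.253  0.1113] yaw -0.6 F [-0.   0.  -0.8] w 0.0518 g 0.0 q6 1.9
jaw sc 0.95 px 545,54  x 0.5411 y 0.1132 yaw -1.2 iou 0.903
jaw sc 0.82 px 320,230  x 0.4266 y 0.2542 yaw -0.5 iou 0.949
jaw sc 0.76 px 623,66  x 0.5417 y 0.0338 yaw -0.6 iou 0.967
jaw sc 0.70 px 430,57  x 0.5413 y 0.1830 yaw -0.8 iou 0.959
jaw sc 0.40 px 407,75  x 0.5498 y 0.2426 yaw -90.6 iou 0.282
```

Emit:
servo_tool(rows=[-0.2,0.0115,-0.001,0.03,0,-0.2,0,0,0.03,0,-0.2,0,0,0.02,0,-0.2,0,0,0.008,0,-0.2,0,0,0,0])

```text
time: 52.28
position: [0.4245, 0.2535, 0.0219]
tool_rot: [1.0, -0.005, -0.003, 0.001]
ft_force: [-0.7, -0.0, -1.1]
grip_width: 0.0522
grip_force: 0.0
```

Emit:
servo_tool(rows=[-0.2,0,0,0,0,1,0,0,0,0,1,0,0,0,0,1,0,0,0,0,1,0,0,0,0], newtons=45)

```text
time: 52.7
position: [0.4268, 0.2544, 0.0254]
tool_rot: [1.0, -0.005, 0.001, -0.0]
ft_force: [-0.9, -0.3, -0.4]
grip_width: 0.033
grip_force: 0.0
```

Emit:
servo_tool(rows=[1,0,0,0,0,1,0,0,0,0,1,0,0,0,0])

```text
time: 52.95
position: [0.4265, 0.2542, 0.025]
tool_rot: [1.0, -0.005, 0.0, -0.0]
ft_force: [-0.3, -0.2, 4.7]
grip_width: 0.0238
grip_force: 45.0
```

Emit:
servo_tool(rows=[1,0,0,-0.01,0,1,0,0,-0.02,0,1,0,0,-0.03,0,1,0,0,0,0,1,0,0,0,0])

```text
time: 53.37
position: [0.4272, 0.2546, 0.0859]
tool_rot: [1.0, -0.005, 0.002, -0.001]
ft_force: [0.1, -0.6, -1.4]
grip_width: 0.0238
grip_force: 45.0
```

```bash
python3 - <<'E'
from h import *
o=robot.get_obs();st(o);delta(o,[.5413,.2527,.067],-0.6)
E
```

```text
t 53.4 pos [0.4272 0.2546 0.0859] yaw -0.6 F [ 0.1 -0.6 -1.4] w 0.0238 g 45.0 q6 1.89
tool shift mm [114.1   0.7  19.3] turn -0.0
```

Emit:
servo_tool(rows=[1,0.0285,0,0,0,1,0.0285,0,0,0,1,0.0285,0,0,0,1,0.0285,0.0005,0,0,1,0,0,0.01,0])

```text
time: 53.78
position: [0.5489, 0.2528, 0.0753]
tool_rot: [1.0, -0.006, 0.006, -0.001]
ft_force: [2.1, 0.5, -1.9]
grip_width: 0.0235
grip_force: 45.0
```

Emit:
servo_tool(rows=[1,0,0,0.008,0,1,0,0,0,0,1,0,0,0,0,1,0,0,0,0,1,0,0,0,0])

```text
time: 54.2
position: [0.5392, 0.2526, 0.0664]
tool_rot: [1.0, -0.005, -0.0, 0.0]
ft_force: [-0.1, 0.6, -2.0]
grip_width: 0.0236
grip_force: 45.0
```

Emit:
servo_tool(rows=[1,0,0,0,0,1,0,0,0,0])

```text
time: 54.37
position: [0.5401, 0.2527, 0.067]
tool_rot: [1.0, -0.005, 0.0, -0.0]
ft_force: [0.1, -0.0, -1.9]
grip_width: 0.0235
grip_force: 45.0
```

```bash
python3 - <<'E'
from h import *
o=robot.get_obs();st(o);delta(o,[.5412,.2527,.050],-0.6)
E
```

```text
t 54.4 pos [0.5401 0.2527 0.067 ] yaw -0.6 F [ 0.1 -0.  -1.9] w 0.0235 g 45.0 q6 1.83
tool shift mm [ 1.1 -0.  17. ] turn 0.0
```

Emit:
servo_tool(rows=[1,0.001,0,0.01,0,1,0,0,0.006,0,1,0,0,0,0,1,0,0,0,0,1,0,0,0.003,0])

```text
time: 54.78
position: [0.5415, 0.2525, 0.0475]
tool_rot: [1.0, -0.005, 0.0, -0.0]
ft_force: [0.2, 0.3, -2.1]
grip_width: 0.0238
grip_force: 45.0
```

Emit:
servo_tool(rows=[1,0,0,0.003,0,1,0,0,0.002,0,1,0,0,0,0,1,0,0,0,0,1,0,0,0,0])

```text
time: 55.2
position: [0.5413, 0.2525, 0.0425]
tool_rot: [1.0, -0.005, 0.0, -0.0]
ft_force: [-0.3, -0.2, -1.6]
grip_width: 0.0236
grip_force: 45.0
```

Emit:
servo_tool(rows=[1,0,0,0.004,0,1,0,0,0.004,0,1,0,0,0.0015,0,1,0,0,0,0,1,0,0,0,0])

```text
time: 55.62
position: [0.541, 0.2524, 0.0331]
tool_rot: [1.0, -0.005, -0.0, 0.0]
ft_force: [-1.8, -1.4, 0.7]
grip_width: 0.0241
grip_force: 45.0
```

Emit:
servo_tool(rows=[0.2,0,0,0,0,0,0,0,0,0,0,0,0,0,0,0,0,0,0,0,0,0,0,-0.02,0])

```text
time: 56.03
position: [0.5386, 0.2517, 0.0499]
tool_rot: [1.0, -0.005, -0.004, 0.001]
ft_force: [0.3, 0.3, 0.1]
grip_width: 0.0423
grip_force: 0.0
```

Emit:
servo_tool(rows=[0,0,0,-0.035,0,0,0,0,-0.035,0,0,-0.035,0.035,-0.03,0,0,-0.035,0.035,-0.03,0,0,-0.035,0.03,0,0])

```text
time: 56.45
position: [0.462, 0.176, 0.1701]
tool_rot: [1.0, -0.005, 0.006, -0.001]
ft_force: [1.3, -2.3, 0.3]
grip_width: 0.0435
grip_force: 0.0
```

Emit:
servo_tool(rows=[0,0,0,0,0,0,0,0,0,0,0,0,0,0,0,0,0,0,0,0])

```text
time: 56.78
position: [0.4601, 0.1763, 0.1663]
tool_rot: [1.0, -0.005, 0.001, -0.0]
ft_force: [-0.1, 0.9, -0.0]
grip_width: 0.0435
grip_force: 0.0
```

```bash
python3 - <<'E'
from h import *
o,p=jaws(z0=.008);f=fitplate(p,o,(.5414,.1506,-.011));print(f)
for k in(-102,-34,34,102): print("pocket",f[0]-np.sin(f[2])*k/1000,f[1]+np.cos(f[2])*k/1000)
save(p,"w12.png",(60,0,460,260),2)
o2,p2=look("scene",["keeper_peg","keeper_pivot","bar_mid","bar"]);look("top",["keeper_peg","keeper_pivot","bar_mid","bar"])
E
```

```text
t 56.8 pos [0.4601 0.1763 0.1663] yaw -0.6 F [-0.1  0.9 -0. ] w 0.0435 g 0.0 q6 1.72
jaw sc 0.67 px 393,137  x 0.5389 y 0.1176 yaw -0.8 iou 0.904
jaw sc 0.62 px 227,136  x 0.5406 y 0.2528 yaw -0.8 iou 0.933
jaw sc 0.60 px 310,138  x 0.5393 y 0.1855 yaw 0.5 iou 0.947
jaw sc 0.55 px 481,135  x 0.5394 y 0.0498 yaw 0.4 iou 0.853
jaw sc 0.46 px 352,124  x 0.5615 y 0.1532 yaw -18.5 iou 0.130
(np.float64(0.5409419049253492), np.float64(0.15062529664262014), np.float64(-0.011218863122397591), np.float64(0.8333086448340875))
pocket 0.5397976048913686 0.0486317155826719
pocket 0.540560471580689 0.11662743628930407
pocket 0.5413233382700094 0.18462315699593623
pocket 0.5420862049593298 0.2526188777025684
keeper_peg [([0.5197, -0.2319, 0.089], 0.73, [[444.0, 266.0]]), ([0.5418, 0.1163, 0.033], 0.35, [[310.0, 227.0]])]
keeper_pivot [([0.5858, -0.2369, 0.0818], 0.62, [[457.0, 252.0]])]
bar_mid [([0.339, -0.0574, 0.0126], 0.91, [[325.0, 310.0]]), ([0.5486, -0.183, 0.041], 0.82, [[424.0, 267.0]]), ([0.5368, 0.0522, 0.0047], 0.44, [[331.0, 246.0]])]
bar [([0.5482, -0.1799, 0.0238], 0.85, [[421.0, 272.0]]), ([0.3391, -0.0566, -0.0016], 0.61, [[324.0, 315.0]]), ([0.5412, 0.2476, 0.0322], 0.41, [[268.0, 210.0]])]
keeper_peg [([0.5266, -0.2308, 0.0817], 0.8, [[417.0, 218.0]])]
keeper_pivot [([0.5786, -0.2366, 0.0867], 0.55, [[419.0, 196.0]])]
bar_mid [([0.5489, -0.1825, 0.0414], 0.97, [[393.0, 212.0]]), ([0.3385, -0.0559, 0.0128], 0.61, [[341.0, 301.0]])]
bar [([0.5485, -0.1849, 0.023], 0.83, [[393.0, 214.0]]), ([0.3391, -0.0552, 0.0031], 0.62, [[341.0, 301.0]]), ([0.5267, -0.2323, 0.0824], 0.34, [[418.0, 218.0]])]
```

View pics/w12.png

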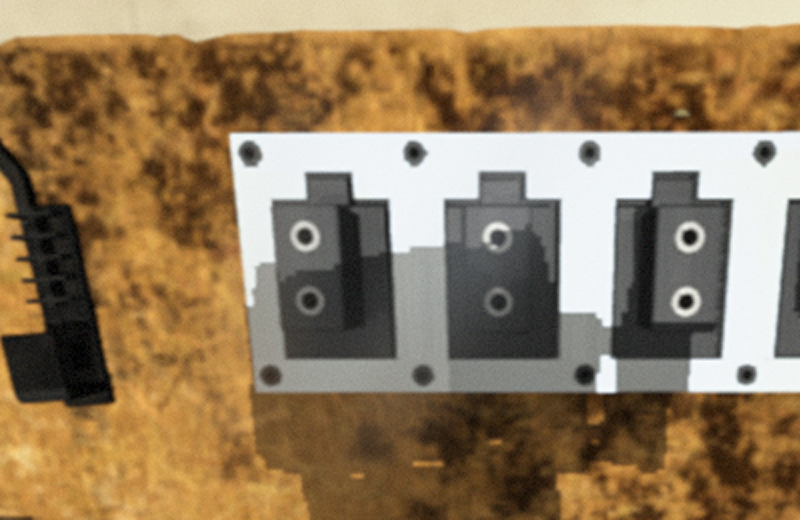

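All four jaws sit flush in their pockets, at crop (310,270), (498,270), (687,270) and the one cut off at the right edge (x about 790). The keeper is closed and the bar is seated, so I'm handing in.

```bash
python3 -c "
from rig import robot
print(robot.hand_in())"
```

```text
the job is handed in; nothing more can be done
None
```

The job is handed in, with no verdict returned: by my last checks the bar is in the V against the stop with the keeper closed over it, all four jaw blocks sit flush in their pockets, and everything is released.

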